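Pack two stack-nest crates of gutter work

ROBOT

A 6-joint arm with a two-finger parallel gripper is mounted at the origin on the work surface. World frame = base frame: x ahead of the robot, y to its left, z up, the work surface at z = 0. Lengths are in m, angles in rad, forces in N, time in s.
With the tool pointing down it reaches from about 0.425 to 0.95 m from the base axis. Payload 14.7 kg.
Tool frame: the origin (TCP) lies between the finger pads; the fingertips stand 19 mm ahead of it and the grasp point (between the pads) is the TCP; y points along the fingers, z is the direction in which the jaws open and shut, and the axes are right-handed (so a half turn about y gives the same grasp; the last joint's range is limited). The gripper opens to 85 mm and grips with 20 to 120 N. Pads are 22 mm wide; open, the fingers measure 114 mm over their backs; the gripper's body (76 mm by 85 mm) begins 54 mm behind the grasp point. The pads swing forward as they close: fully open they stand 13 mm farther back than shut.
Start: joints at [-1.223, 0.48, 1.596, -0, 1.065, -0.047], TCP at [0.25, -0.6, 0.227] pointing down, gripper open.
Joint ranges: [-2.75, 2.75], [-0.82, 2.05], [0.23, 2.67], [-1.56, 4.7], [0.09, 2.69], [-2.92, 2.92]. Speed limits (rad/s): [1.89, 1.89, 2.39, 3.01, 3.01, 3.01].

INTERFACE

Orientations are given as a unit quaternion [w, x, y, z].
In Python, from rig import env gives the robot as it stands.
- The arm moves only by the tool drive_tool, never from a script. Its argument "series" is a list of rows, each a list of 3 entries, a list of its own where there are three numbers: the closure, from 0 (fully open) to 1 (shut), then the shift along the world's x, y, z in mm, then the turn, a rotation vector about the world's x, y, z in degrees. In form: [[grip, [tx, ty, tz], [ax, ay, az]], ...]. A call has exactly 8 rows; each row is the pose to reach, as a shift and turn from the pose commanded when the call began; what a row does not reach only later rows make up. A row lasts 1/12 s, in which the tool goes at most 41.7 mm and 7.16 degrees, less where a joint would pass 70% of its speed; a pose out of reach is approached as far as the arm can. A call with a gripper value outside its range is refused whole. The fingers move at their own pace and stop on an object; "squeeze" is the grip in N (left out, the last holds). Time passes only in rows, so rows that repeat a pose let the fingers close, or fill a call up. It gives the time, the measured TCP pose, the force and the opening at its end, in the units of the state.
- env.get_obs(): the state, without advancing time (a new reading comes with each control period).
- env.snapshot(name): name is "side" or "top"; returns (picture, depth): 420x560x3 uint8, blue, green, red; 420x560 float32, m along the optical axis (not along the pixel's ray), 0 where there is no reading.
- env.camera_params(name): a dict with "fx", "fy", "cx", "cy" (pixels), "k1" (the pictures are not rectified: a ray, as slopes to the right and down, at radius r is drawn at 1 + k1 r^2 times it, then the intrinsics apply), "position" and "rotation" of the camera in the world. Camera axes: x right, y down, z forward; pixel columns grow to the right and rows downward; lengths in m; the calibration is good to about 2 mm. A picture is of the moment at which its call begins. camera_params takes no time and is no camera call.
- env.finish_job(): hands the job in, once; it reports no verdict.
Trained networks look in the newest picture that a camera, given by its name, has taken for a name from the list of things; names that differ only in an ending like _2 or _b are one class to them, and where a whole thing is asked for, a point or a joint stands for the part that bears it (a point fixed in the world has none). Each returns a list of dicts, best first, with "score" (0 to 1); they miss things now and then, are a little off and sometimes report something else, mostly with a low value. They report only what shows in the picture. A call takes as long as a camera call. They do not tell look-alikes from the thing itself.
- env.look_for(camera, thing): "xy" ([column, row] in pixels, amid what is visible of it).
- env.masks_of(camera, thing): "pixels" (420x560 bool, what is visible of it) and "xy" ([column, row] in pixels, amid what is visible of it).
- env.pinpoint(camera, thing): "xy" ([column, row] in pixels: a listed point, or the origin of a listed thing).
The state is a dict: "time_s": time; "q": joint angles; "qvel": joint speeds; "effort": joint torques, N m; "tcp_pos": TCP position; "ee_rot": TCP orientation; "ft_force": force on the tool from outside, world axes, zero at the start; "wrist_torque": the same for the moment, N m; "width": opening from 0.0 (shut) to 1.0 (fully open).
Only numpy, scipy, OpenCV 4.12 (cv2) and the standard library are available. Lean on these libraries where they do the work, as an engineer would, in place of code of your own. Each camera call takes 0.05 s, during which the arm holds its last target.

TASK

Lift the grey crate out of the blue crate it is nested in and set it down upright on the black rubber mat, then put the copper piece into the blue crate. After that put the grey crate on top of the blue one, turned half round from the way it was nested (orange tab on the side opposite the blue crate's yellow tab), so that it sits level on the rim lugs instead of nesting, and leave the zinc piece lying inside the grey crate. Leave the tools and other things on the bench where they are.

Things in the scene. Friction and masses are not known exactly. Their poses are not given: they have to be found in the camera images.
- lower_crate: Blue stack-nest crate, loose, open top, about 0.2 kg, upright on the bench. Tapered: rim outline 191 (x) by 139 (y) mm, underside 160 x 108, 70 high, floor 4 thick. Origin: centre of its underside; z up, x along the long side, yellow grip tab on the +y side. At floor level 74 mm are free across y between the lug bulges (more on the +y side for x within +-40), 141 mm along x between nesting stops.
- lower_crate_lug (a point): Centre of the blue crate's -y lug shelf, 52 mm from its centre line, z 64 (6 mm below the rim). Long walls of both crates bulge inwards, each bulge ending in such a flat shelf: one at x 0 on the -y side, 60 wide, and two at x +-56 on the +y side, 24 wide. Outside, the bulges are grooves.
- upper_crate: Grey crate, loose, same shape, size and axes as the blue one, orange tab on +y. It starts nested in the blue crate the same way round, origin 40 mm above the blue origin; lifts straight out with 1.8 mm play. Turned 180 degrees about vertical it rests on the blue lug shelves, origin 64 mm above the blue origin, caught inside the rim with about 5 mm play in x and y.
- upper_crate_tab (a point): Point on the grey crate's orange upright grip tab, at x 0, y 67.5, z 80 mm in the crate's frame, same axes. Tab: 56 long (x), 10 thick (y 62.5 to 72.5), z 55 to 92. The wall inside it ends at z 60, so its z 62 to 92 is free to pinch across y; the rim (top z 70) starts again 32 mm to either side. The yellow tab on the blue crate is alike.
- mat: Black square rubber mat fixed to the bench, 230 x 230 x 3 mm, clear of other things; origin at the centre of its underside.
- copper_piece: Loose copper rectangular downpipe offcut (closed hollow section open at both ends), 110 long (x), 30 wide (y), 44 high (z), about 0.25 kg; origin at the centre of its underside. Pinch it across its width.
- zinc_piece: Loose silver-grey zinc gutter channel, open on top (U section, walls 4 mm), 110 long (x), 34 wide (y), 40 high (z), about 0.22 kg; origin at the centre of its underside. Stiff: may be pinched across its width.
- seamer: Bystander: heavy seaming tool with two red handles lying flat, about 300 x 140 x 30 mm (x, y, z), origin at its middle on the bench, head towards +x.
- mallet: Bystander: red-headed mallet with a green and wooden handle lying along x, about 260 x 100 x 44 mm; origin 45 mm from the head's centre along the handle, on the bench.
- weight: Bystander: dark round steel weight, 80 mm across, 34 high; origin at the centre of its underside.
- tin: Bystander: brass-coloured tin, 60 mm across, 75 high; origin at the centre of its underside.
- stake: Bystander: dark steel cone stake on a 70 mm square foot, 105 high; origin at the centre of its underside.
- clamp: Bystander: small aluminium clamp, about 115 x 30 x 60 mm; origin at the centre of its larger jaw's underside.
There are look-alikes about, which are no part of the job. Leave any pink or red look-alike of the zinc_piece alone.

How it is judged:
On the way, in this order (a step that is already met when the one before it is completed fails the run):
1. the grey crate stands upright on the rubber mat (centre within 70 mm of the mat's centre) (horizontal distance between upper_crate and mat below 0.07 m and height (world z) of upper_crate below 0.012 m and angle between upper_crate's own z axis and vertical below 0.08 rad and linear speed of upper_crate below 0.05 m/s), for 0.2 s.
2. the copper piece lies in the blue crate, with the grey crate off it (x of copper_piece in the frame of lower_crate between -0.075 and 0.075 m and y of copper_piece in the frame of lower_crate between -0.05 and 0.05 m and z of copper_piece in the frame of lower_crate between -0.002 and 0.025 m and horizontal distance between upper_crate and lower_crate above 0.15 m and linear speed of copper_piece below 0.05 m/s), for 0.2 s.
3. the grey crate sits level, turned half round, on the blue crate's lugs (z of upper_crate in the frame of lower_crate between 0.06 and 0.068 m and x of upper_crate in the frame of lower_crate between -0.009 and 0.009 m and y of upper_crate in the frame of lower_crate between -0.009 and 0.009 m and angle between the x axis of upper_crate and the x axis of lower_crate, either way round below 0.12 rad and y of upper_crate_tab in the frame of lower_crate below -0.04 m and angle between upper_crate's own z axis and vertical below 0.06 rad), for 0.2 s.
At the end, for the whole second after the job is handed in: Blue crate upright on the bench (0.05 rad), copper piece on its floor; grey crate on its lugs: 60-68 mm above it, within 9 mm in x and y, 0.12 rad parallel, 0.06 rad level, tabs on opposite sides; zinc piece on the grey crate's floor (each piece's origin under 25 mm up); all at rest (all of step 3 and angle between lower_crate's own z axis and vertical below 0.05 rad and height (world z) of lower_crate below 0.008 m and x of copper_piece in the frame of lower_crate between -0.075 and 0.075 m and y of copper_piece in the frame of lower_crate between -0.05 and 0.05 m and z of copper_piece in the frame of lower_crate between -0.002 and 0.025 m and x of zinc_piece in the frame of upper_crate between -0.075 and 0.075 m and y of zinc_piece in the frame of upper_crate between -0.05 and 0.05 m and z of zinc_piece in the frame of upper_crate between -0.002 and 0.025 m and linear speed of each of upper_crate, lower_crate, copper_piece, zinc_piece below 0.02 m/s); the robot touches nothing.
It fails at once if a bystander (seaming tool, mallet, weight, tin, stake, clamp) is shifted by more than 30 mm (distance of any of seamer, mallet, weight, tin, stake, clamp from where it was at the start of the episode above 0.03 m).
It also fails if it takes over 72 s, if anything falls off the work surface, if the arm or the gripper's body presses on something with over 40 N, if the wrist force passes 120 N, or if a joint passes its speed limit or range.

## Working session

There is one attempt and no reset: what is moved stays moved. The work goes in short steps, Python scripts to look and compute and a tool call to move; the robot and the scene stay as the last step left them, time stands still between calls to the robot, and variables do not carry over. Pictures are saved under pics/ and viewed, and the job is handed in when it is done.

Besides the shell and the picture viewer there is one more tool, called as name([rows], argument=value, ...), one row to a line, values as JSON. drive_tool: Moves the arm, as the interface text tells. Its arguments: {"type":"object","properties":{"series":{"type":"array"},"squeeze":{"type":"number"}},"required":["series"]}

```bash
ls; mkdir -p pics; cat > h.py <<'E'
import numpy as np, cv2
from rig import env
from scipy.spatial.transform import Rotation as R
def cam(n):
    p=env.camera_params(n); return p
def rot(p):
    r=np.array(p["rotation"],float)
    if r.shape==(4,): return R.from_quat(r[[1,2,3,0]]).as_matrix()
    return r
def rays(p,uv):
    uv=np.atleast_2d(uv).astype(float)
    d=np.stack([(uv[:,0]-p["cx"])/p["fx"],(uv[:,1]-p["cy"])/p["fy"]],1)
    s=d.copy()
    for _ in range(20):
        r2=(s**2).sum(1,keepdims=True); s=d/(1+p["k1"]*r2)
    return np.c_[s,np.ones(len(s))]
def at_depth(n,uv,z):
    p=cam(n); c=rays(p,uv)*np.asarray(z).reshape(-1,1)
    return c@rot(p).T+np.array(p["position"])
def at_z(n,uv,h):
    p=cam(n); d=rays(p,uv)@rot(p).T; o=np.array(p["position"])
    t=(h-o[2])/d[:,2]; return o+d*t[:,None]
def cloud(n,depth,mask=None):
    m=depth>0
    if mask is not None: m&=mask
    v,u=np.nonzero(m); return at_depth(n,np.c_[u,v],depth[v,u]),np.c_[u,v]
def proj(n,P):
    p=cam(n); c=(np.atleast_2d(P)-np.array(p["position"]))@rot(p)
    s=c[:,:2]/c[:,2:]; s=s*(1+p["k1"]*(s**2).sum(1,keepdims=True))
    return s*[p["fx"],p["fy"]]+[p["cx"],p["cy"]]
E
python3 - <<'E'
from h import *
for n in("top","side"):
    im,d=env.snapshot(n); cv2.imwrite(f"pics/{n}0.png",im); np.save(f"{n}0.npy",d)
    p=cam(n);print(p)
    for t in ["lower_crate","upper_crate","upper_crate_tab","lower_crate_lug","mat","copper_piece","zinc_piece"]:
        r=env.pinpoint(n,t); print(n,t,[(np.round(x["xy"]).tolist(),round(x["score"],2)) for x in r])
print(env.get_obs())
E
```

```text
pics
{'fx': 508.165087951755, 'fy': 508.165087951755, 'cx': 274.20996059336875, 'cy': 205.66353390403287, 'k1': -0.04973467038256512, 'position': array([0.23680642, 0.00535861, 1.80614322]), 'rotation': array([-0.05275395,  0.71200657, -0.69746397,  0.06170636])}
top lower_crate []
top upper_crate [([349.0, 204.0], 0.66)]
top upper_crate_tab [([364.0, 212.0], 0.92), ([348.0, 202.0], 0.59)]
top lower_crate_lug []
top mat [([214.0, 204.0], 0.65)]
top copper_piece [([276.0, 177.0], 0.65)]
top zinc_piece [([278.0, 222.0], 0.87), ([202.0, 279.0], 0.77), ([269.0, 139.0], 0.57)]
{'fx': 392.3052947459546, 'fy': 392.3052947459546, 'cx': 282.70078289077026, 'cy': 204.49413608180507, 'k1': -0.055412505616347314, 'position': array([0.44769974, 0.83148036, 0.70361587]), 'rotation': array([ 0.02067258, -0.0633331 ,  0.89098125, -0.44912579])}
side lower_crate [([290.0, 174.0], 0.85)]
side upper_crate [([293.0, 164.0], 0.65)]
side upper_crate_tab [([310.0, 141.0], 0.91), ([292.0, 166.0], 0.54)]
side lower_crate_lug [([276.0, 166.0], 0.9)]
side mat [([272.0, 289.0], 0.59)]
side copper_piece [([289.0, 177.0], 0.63), ([250.0, 220.0], 0.62)]
side zinc_piece [([309.0, 224.0], 0.93), ([196.0, 219.0], 0.81), ([395.0, 307.0], 0.62), ([375.0, 190.0], 0.6)]
{'time_s': 0.8, 'q': array([-1.22263282e+00,  4.80172095e-01,  1.59630683e+00,  1.82492802e-05,
        1.06512230e+00, -4.66309028e-02]), 'qvel': array([-0.00164381, -0.00010786, -0.00089685, -0.00026327,  0.0012112 ,
       -0.00020951]), 'effort': array([ 6.28044305e-03, -9.50384688e+01, -4.30634809e+01,  3.48784688e-04,
        6.74890543e-04,  3.60939396e-05]), 'tcp_pos': array([ 0.25000297, -0.59998168,  0.22701212]), 'ee_rot': array([ 0.13867825, -0.138668  ,  0.69337947, -0.69337179]), 'ft_force': array([-0.38052645,  0.76409687, -0.19096815]), 'wrist_torque': array([-0.0095218 , -0.01159217,  0.04192604]), 'width': 1.002019488983973}
```

View pics/top0.png

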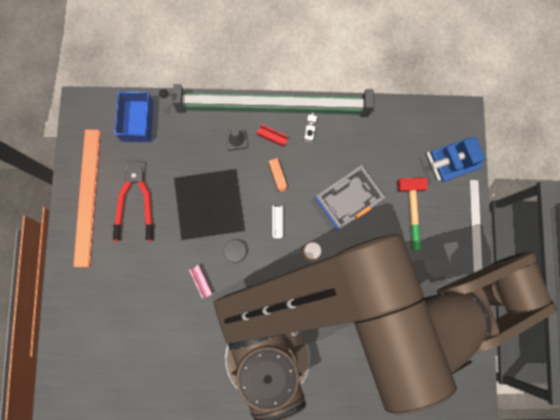

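View pics/side0.png

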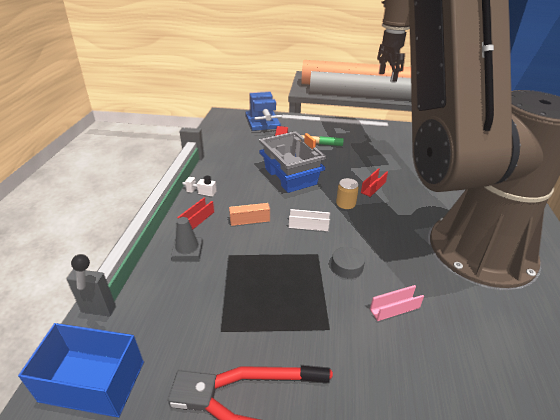

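The top picture shows the nested crates at (350,198) with the orange tab at (363,212). The mat is at (210,204), copper at (278,175) and the silver zinc at (278,222). The pink and red channels and the blue bin are look-alikes. Next I measure poses from depth.

```bash
python3 - <<'E'
from h import *
P={}
for n in("top","side"):
    im=cv2.imread(f"pics/{n}0.png"); d=np.load(f"{n}0.npy")
    hsv=cv2.cvtColor(im,cv2.COLOR_BGR2HSV)
    X,uv=cloud(n,d); 
    full=np.full(im.shape[:2]+(3,),np.nan); full[uv[:,1],uv[:,0]]=X
    np.save(n+"_xyz.npy",full)
    def fit(name,box,zr,col=None):
        x0,x1,y0,y1=box
        m=np.zeros(im.shape[:2],bool); m[y0:y1,x0:x1]=1
        m&=(full[...,2]>zr[0])&(full[...,2]<zr[1])
        if col is not None:m&=col
        p=full[m]; 
        if len(p)<10: print(n,name,"few",len(p));return
        rc=cv2.minAreaRect((p[:,:2]*1000).astype(np.float32)); print(n,name,len(p),"c",np.round(rc[0],1),"sz",np.round(rc[1],1),"ang",round(rc[2],1),"z",np.round(np.percentile(p[:,2],[5,50,95]),4))
    H,S,V=hsv[...,0],hsv[...,1],hsv[...,2]
    if n=="top":
        fit("copper",(260,295,150,200),(0.034,.06)); fit("zinc",(265,292,200,245),(0.02,.06))
        fit("rim",(310,390,160,235),(0.1,.12)); fit("tab",(340,385,190,230),(0.122,.16)); 
        fit("mat",(165,255,160,250),(-.01,.02),(V<45))
    else:
        fit("copper",(225,275,200,230),(0.034,.06)); fit("zinc",(283,335,205,235),(0.03,.06))
        fit("rim",(250,335,130,180),(0.1,.12)); fit("tab",(295,325,130,155),(0.122,.16)); fit("tabcol",(295,325,130,155),(0.11,.16),(S>150)&(H<15))
        fit("mat",(210,340,245,340),(-.01,.02),(V<45))
t=cv2.imread("pics/top0.png"); s=cv2.imread("pics/side0.png")
a=cv2.resize(t[150:250,250:400],None,fx=5,fy=5,interpolation=2); cv2.imwrite("pics/a.png",a)
b=cv2.resize(s[120:240,180:340],None,fx=5,fy=5,interpolation=2); cv2.imwrite("pics/b.png",b)
E
```

```text
top copper 267 c [642.  -24.4] sz [111.9  31.1] ang 18.9 z [0.0365 0.0436 0.0508]
top zinc 90 c [473.2 -26.9] sz [109.9  31.9] ang 1.1 z [0.0276 0.0374 0.0459]
top rim 650 c [ 552.2 -275. ] sz [142.  193.5] ang 35.7 z [0.1012 0.1079 0.1153]
top tab 51 c [ 479. -286.] sz [  9.7 123.8] ang 35.8 z [0.125  0.1297 0.1368]
top mat few 0
side copper 380 c [642.7 -21.6] sz [109.5  37.7] ang 20.5 z [0.0356 0.0438 0.0464]
side zinc 308 c [473.9 -23.2] sz [109.2  40.1] ang 1.6 z [0.0307 0.0369 0.0415]
side rim 732 c [ 555.3 -271.5] sz [143.  198.3] ang 36.1 z [0.1009 0.1078 0.1124]
side tab 57 c [ 499.4 -307.6] sz [11.4 54.5] ang 32.8 z [0.1235 0.1302 0.1336]
side tabcol 76 c [ 499.3 -306.6] sz [12.1 56.1] ang 34.6 z [0.1108 0.1225 0.1326]
side mat few 1
```

```bash
sleep 1
```

```text
(no output)
```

View pics/a.png

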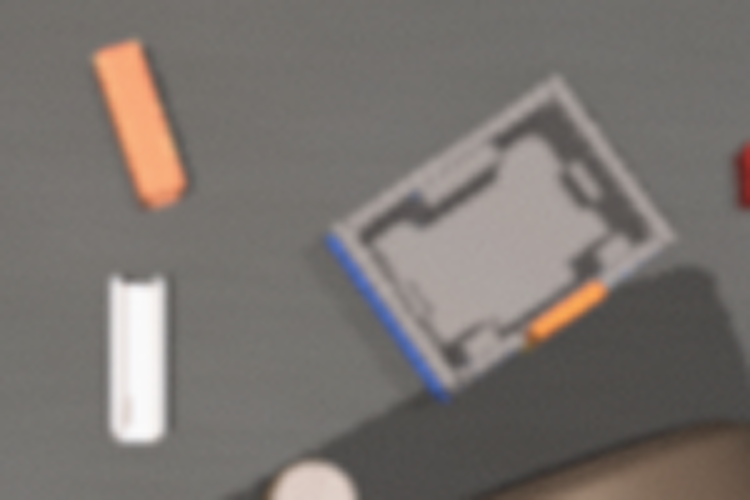

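View pics/b.png

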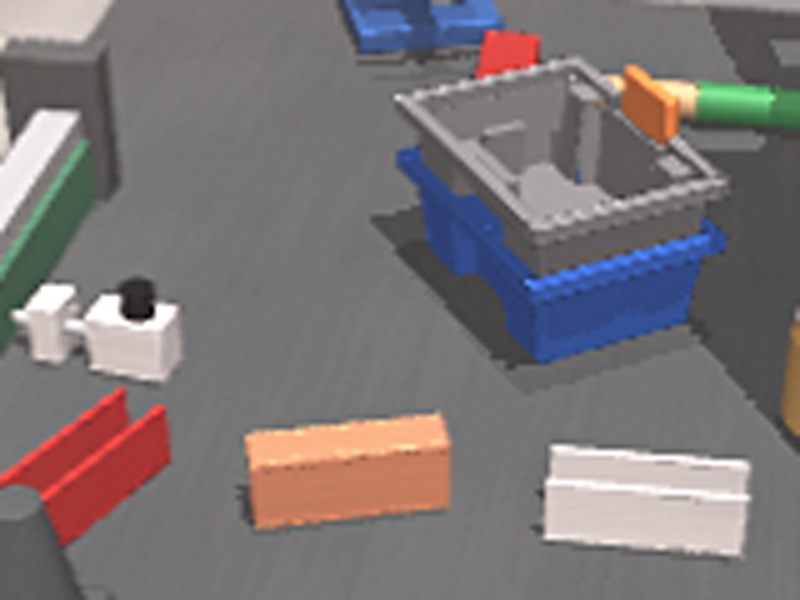

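```bash
cat >> h.py <<'E'
from scipy.optimize import minimize
def box(lx,ly,z0,z1,dx=0,dy=0):
    return np.array([[dx+sx*lx/2,dy+sy*ly/2,z] for sx in(-1,1) for sy in(-1,1) for z in(z0,z1)])/1000
CR=[np.r_[box(160,108,0,0),box(191,139,66,70)]]
TAB=box(56,10,55,92,0,67.5)
def place(P,x,y,yaw,z=0):
    c,s=np.cos(yaw),np.sin(yaw); return P@np.array([[c,s,0],[-s,c,0],[0,0,1]])+[x,y,z]
def sil(n,hulls,up=4):
    m=np.zeros((420*up,560*up),np.uint8)
    for h in hulls:
        q=(proj(n,h)+.5)*up-.5
        cv2.fillConvexPoly(m,cv2.convexHull(np.round(q*16).astype(np.int32)),255,shift=4)
    return cv2.resize(m,(560,420),interpolation=cv2.INTER_AREA)/255.
def fitpose(masks,hullf,x0):
    # masks: dict cam-> bool ; hullf(x,y,yaw)-> list of hulls
    def bb(m):
        v,u=np.nonzero(m);return max(v.min()-15,0),v.max()+15,max(u.min()-15,0),u.max()+15
    B={n:bb(m) for n,m in masks.items()}
    def cost(p):
        h=hullf(p[0],p[1],p[2]);c=0
        for n,m in masks.items():
            a=B[n]; s=sil(n,h)[a[0]:a[1],a[2]:a[3]]; c+=np.abs(s-m[a[0]:a[1],a[2]:a[3]]).sum()/m.sum()
        return c
    x0=np.array(x0,float); sim=np.array([x0,x0+[.006,0,0],x0+[0,.006,0],x0+[0,0,.06]])
    r=minimize(cost,x0,method="Nelder-Mead",options=dict(initial_simplex=sim,xatol=2e-4,fatol=1e-4,maxiter=150))
    return r.x,r.fun
E
python3 - <<'E'
from h import *
M={}
for n in("top","side"):
    im,d=env.snapshot(n)
    for t in ["lower_crate","upper_crate","mat","copper_piece","zinc_piece"]:
        r=env.masks_of(n,t); M[n,t]=r
        print(n,t,[(np.round(x["xy"]).tolist(),round(x["score"],2),int(x["pixels"].sum())) for x in r])
import pickle; pickle.dump(M,open("M.pkl","wb"))
R0=R.from_quat(env.get_obs()["ee_rot"][[1,2,3,0]]); print(R0.as_matrix().round(3))
E
```

```text
top lower_crate [([327.0, 208.0], 0.54, 65)]
top upper_crate [([350.0, 196.0], 0.7, 2255)]
top mat [([279.0, 222.0], 0.23, 310)]
top copper_piece [([353.0, 197.0], 0.71, 2249), ([278.0, 176.0], 0.62, 335)]
top zinc_piece [([269.0, 132.0], 0.87, 363), ([200.0, 279.0], 0.82, 298), ([280.0, 222.0], 0.52, 273), ([310.0, 130.0], 0.49, 240)]
side lower_crate [([292.0, 176.0], 0.61, 961)]
side upper_crate [([294.0, 151.0], 0.9, 1790)]
side mat [([274.0, 293.0], 0.95, 7583), ([290.0, 176.0], 0.5, 979)]
side copper_piece [([249.0, 212.0], 0.7, 773), ([276.0, 295.0], 0.59, 7506)]
side zinc_piece [([197.0, 215.0], 0.89, 496), ([309.0, 221.0], 0.86, 787), ([396.0, 302.0], 0.85, 1177), ([374.0, 184.0], 0.82, 397)]
[[-0.923 -0.     0.385]
 [-0.385 -0.    -0.923]
 [ 0.    -1.     0.   ]]
```

```bash
python3 - <<'E'
from h import *
import pickle; M=pickle.load(open("M.pkl","rb"))
d2=np.pi/180
def pick(n,t,xy): 
    return min(M[n,t],key=lambda r:np.hypot(*(np.array(r["xy"])-xy)))["pixels"]
def show(tag,masks,hf,x0):
    for sub in ([k for k in masks],["top"],["side"]):
        if not set(sub)<=set(masks):continue
        p,f=fitpose({k:masks[k] for k in sub},hf,x0); print(tag,sub,np.round(p[:2]*1000,1),round(p[2]/d2,1),round(f,3))
    return
cu=lambda x,y,a:[place(box(110,30,0,44),x,y,a)]
zn=lambda x,y,a:[place(box(110,34,0,40),x,y,a)]
show("cu",{"top":pick("top","copper_piece",(278,176)),"side":pick("side","copper_piece",(249,212))},cu,(.642,-.023,20*d2))
show("zn",{"top":pick("top","zinc_piece",(280,222)),"side":pick("side","zinc_piece",(309,221))},zn,(.474,-.025,1*d2))
mt=lambda x,y,a:[place(box(230,230,0,3),x,y,a)]
show("mat",{"side":pick("side","mat",(274,293))},mt,(.52,.2,5*d2))
im=cv2.imread("pics/top0.png");V=im.max(2); mm=np.zeros(V.shape,np.uint8); mm[160:250,165:255]=V[160:250,165:255]<42
print(mm.sum()); mm=cv2.morphologyEx(mm,cv2.MORPH_OPEN,np.ones((5,5)))
show("mat",{"top":mm>0},mt,(.52,.2,5*d2))
up=lambda x,y,a:[place(CR[0],x,y,a,.04),place(TAB,x,y,a,.04),place(CR[0],x,y,a,0),place(TAB,x,y,a,0)]
ms={}
ms["top"]=pick("top","upper_crate",(350,196))|pick("top","lower_crate",(327,208))
ms["side"]=pick("side","upper_crate",(294,151))|pick("side","lower_crate",(292,176))
for n in ms:
    ms[n]=cv2.morphologyEx(ms[n].astype(np.uint8),cv2.MORPH_CLOSE,np.ones((5,5)))>0
show("crates",ms,up,(.554,-.273,125.8*d2))
h=up(.554,-.273,125.8*d2)
for n,(x0,x1,y0,y1) in dict(top=(300,400,150,250),side=(230,350,110,210)).items():
    im=cv2.imread(f"pics/{n}0.png")[y0:y1,x0:x1]; im=cv2.resize(im,None,fx=4,fy=4)
    k=cv2.resize(ms[n][y0:y1,x0:x1].astype(np.uint8),None,fx=4,fy=4,interpolation=0)
    c,_=cv2.findContours(k,0,1); cv2.drawContours(im,c,-1,(0,255,255),1)
    cv2.imwrite(f"pics/c_{n}.png",im)
a=cv2.imread("pics/c_top.png");b=cv2.imread("pics/c_side.png");H=max(a.shape[0],b.shape[0])
a,b=[cv2.copyMakeBorder(q,0,H-q.shape[0],0,0,0) for q in(a,b)];o=np.hstack([a,b]);print(o.shape);cv2.imwrite("pics/c.png",cv2.resize(o,(800,int(o.shape[0]*800/o.shape[1]))))
E
```

```text
cu ['top', 'side'] [642.1 -24.3] 18.8 0.143
cu ['top'] [641.2 -24.7] 18.8 0.086
cu ['side'] [642.8 -24. ] 18.3 0.055
zn ['top', 'side'] [473.4 -26.8] 1.1 0.253
zn ['top'] [472.7 -27.6] 0.1 0.194
zn ['side'] [473.7 -24.5] 3.0 0.042
mat ['side'] [535.7 221.7] 9.8 0.023
mat ['side'] [535.7 221.7] 9.8 0.023
0Traceback (most recent call last):
  File "<stdin>", line 19, in <module>
  File "<stdin>", line 9, in show
  File "h.py", line 48, in fitpose
    B={n:bb(m) for n,m in masks.items()}
         ~~^^^
  File "h.py", line 47, in bb
    v,u=np.nonzero(m);return max(v.min()-15,0),v.max()+15,max(u.min()-15,0),u.max()+15
                                 ~~~~~^^
    return umr_minimum(a, axis, None, out, keepdims, initial, where)
ValueError: zero-size array to reduction operation minimum which has no identity
```

```bash
python3 - <<'E'
from h import *
import pickle; M=pickle.load(open("M.pkl","rb"))
d2=np.pi/180
print(at_z("top",[[209.5,205]],.003), at_z("top",[[175,178],[238,170],[244,235],[181,238]],.003).round(3))
def pick(n,t,xy): 
    return min(M[n,t],key=lambda r:np.hypot(*(np.array(r["xy"])-xy)))["pixels"]
def show(tag,masks,hf,x0):
    for sub in ([k for k in masks],["top"],["side"]):
        p,f=fitpose({k:masks[k] for k in sub},hf,x0); print(tag,sub,np.round(p[:2]*1000,1),round(p[2]/d2,1),round(f,3))
        if len(sub)==2:best=p
    return best
up=lambda x,y,a:[place(CR[0],x,y,a,.04),place(TAB,x,y,a,.04),place(CR[0],x,y,a,0),place(TAB,x,y,a,0)]
ms={}
ms["top"]=pick("top","upper_crate",(350,196))|pick("top","lower_crate",(327,208))
ms["side"]=pick("side","upper_crate",(294,151))|pick("side","lower_crate",(292,176))
for n in ms:
    ms[n]=cv2.morphologyEx(ms[n].astype(np.uint8),cv2.MORPH_CLOSE,np.ones((5,5)))>0
b0=show("crates",ms,up,(.554,-.273,125.8*d2))
h=up(*b0)
for n,(x0,x1,y0,y1) in dict(top=(300,400,150,250),side=(230,350,110,210)).items():
    im=cv2.imread(f"pics/{n}0.png")[y0:y1,x0:x1]; im=cv2.resize(im,None,fx=4,fy=4)
    k=cv2.resize(ms[n][y0:y1,x0:x1].astype(np.uint8),None,fx=4,fy=4,interpolation=0)
    c,_=cv2.findContours(k,0,1); cv2.drawContours(im,c,-1,(0,255,255),1)
    for q in h:
        pp=cv2.convexHull((((proj(n,q)+.5-[x0,y0])*4)).astype(np.int32)); cv2.polylines(im,[pp],True,(0,255,0),1)
    cv2.imwrite(f"pics/c_{n}.png",im)
a=cv2.imread("pics/c_top.png");b=cv2.imread("pics/c_side.png");H=max(a.shape[0],b.shape[0])
a,b=[cv2.copyMakeBorder(q,0,H-q.shape[0],0,0,0) for q in(a,b)];o=np.hstack([a,b]);cv2.imwrite("pics/c.png",cv2.resize(o,(800,int(o.shape[0]*800/o.shape[1]))))
E
```

```text
[[0.52917283 0.21784895 0.003     ]] [[0.626 0.347 0.003]
 [0.66  0.12  0.003]
 [0.424 0.091 0.003]
 [0.408 0.314 0.003]]
crates ['top', 'side'] [ 554.4 -272.9] 125.0 0.104
crates ['top'] [ 553.3 -272.4] 125.4 0.044
crates ['side'] [ 555.2 -273.8] 123.7 0.055
```

View pics/c.png

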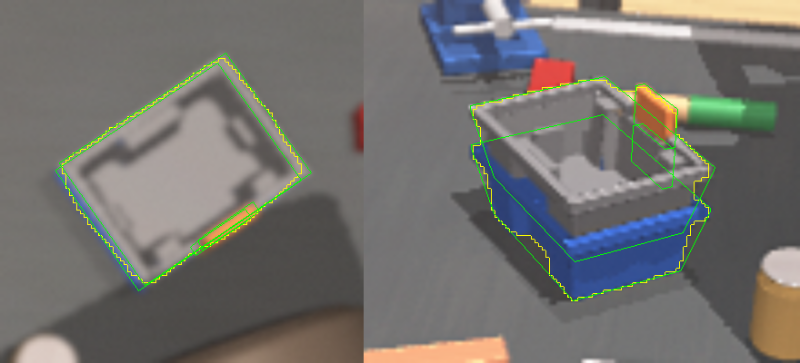

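The side and top fits agree within about 2 mm. The crate is at (554,-273) with yaw 125.4°, the tab at about (499,-312), and the mat centre at about (532,220). The arm goes above the tab first.

drive_tool([
  [0.5,[249,288,0],[0,0,-77.2]],
  [0.5,[249,288,0],[0,0,-77.2]],
  [0.5,[249,288,0],[0,0,-77.2]],
  [0.5,[249,288,0],[0,0,-77.2]],
  [0.5,[249,288,0],[0,0,-77.2]],
  [0.5,[249,288,0],[0,0,-77.2]],
  [0.5,[249,288,0],[0,0,-77.2]],
  [0.5,[249,288,0],[0,0,-77.2]],
], squeeze=100)

```text
time_s: 2.07
tcp_pos: [0.4518, -0.3668, 0.2272]
ee_rot: [0.185, -0.185, -0.682, 0.682]
ft_force: [1.2, 0.0, -0.3]
width: 0.499
```

drive_tool([
  [0.5,[31,36,0],[0,0,-20]],
  [0.5,[31,36,0],[0,0,-20]],
  [0.5,[31,36,0],[0,0,-20]],
  [0.5,[31,36,-20],[0,0,-20]],
  [0.5,[31,36,-20],[0,0,-20]],
  [0.5,[31,36,-20],[0,0,-20]],
  [0.5,[31,36,-20],[0,0,-20]],
  [0.5,[31,36,-20],[0,0,-20]],
])

```text
time_s: 2.73
tcp_pos: [0.482, -0.3328, 0.2077]
ee_rot: [0.299, -0.299, -0.641, 0.641]
ft_force: [-0.6, 0.1, 0.2]
width: 0.498
```

```bash
cat >> h.py <<'E'
def st():
    o=env.get_obs(); r=R.from_quat(o["ee_rot"][[1,2,3,0]]).as_matrix()
    print("t",round(o["time_s"],2),"tcp",(o["tcp_pos"]*1000).round(1),"jaw",round(np.degrees(np.arctan2(r[1,2],r[0,2])),2),"tilt",np.round(r[2],3),"q",np.degrees(o["q"]).round(1),"F",o["ft_force"].round(1),"w",round(o["width"],3))
    return o
E
python3 -c "
from h import *;st()
for n,(x0,x1,y0,y1) in dict(top=(300,440,150,270),side=(230,370,90,210)).items():
    im,d=env.snapshot(n); cv2.imwrite(f'pics/{n}1.png',cv2.resize(im[y0:y1,x0:x1],None,fx=4,fy=4))
"
```

```text
t 2.73 tcp [ 482.  -332.8  207.7] jaw -140.04 tilt [-0.001 -1.    -0.   ] q [-37.6  23.5 101.4   0.   55.1 102.4] F [-0.6  0.1  0.2] w 0.498
```

View pics/side1.png

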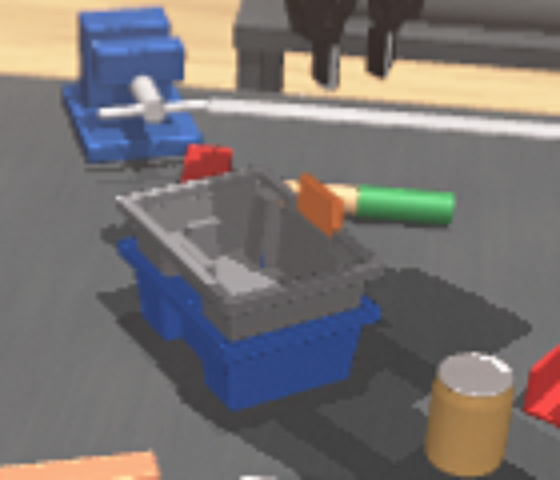

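View pics/top1.png

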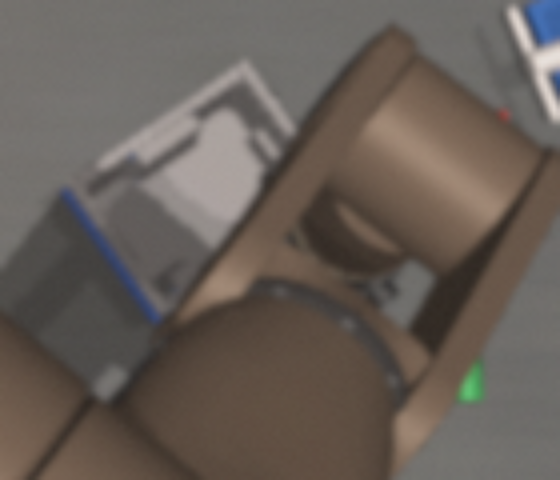

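drive_tool([
  [0.5,[17,21,0],[0,0,-4.6]],
  [0.5,[17,21,-20],[0,0,-4.6]],
  [0.5,[17,21,-40],[0,0,-4.6]],
  [0.5,[17,21,-55],[0,0,-4.6]],
  [0.5,[17,21,-65],[0,0,-4.6]],
  [0.5,[17,21,-65],[0,0,-4.6]],
  [0.5,[17,21,-65],[0,0,-4.6]],
  [0.5,[17,21,-65],[0,0,-4.6]],
])

```text
time_s: 3.5
tcp_pos: [0.4993, -0.3119, 0.143]
ee_rot: [0.324, -0.325, -0.628, 0.628]
ft_force: [0.7, 0.1, -0.1]
width: 0.496
```

```bash
python3 -c "
from h import *;st()
for n,(x0,x1,y0,y1) in dict(side=(230,370,90,210)).items():
    im,d=env.snapshot(n); cv2.imwrite(f'pics/{n}2.png',cv2.resize(im[y0:y1,x0:x1],None,fx=5,fy=5))
"
```

```text
t 3.5 tcp [ 499.3 -311.9  143. ] jaw -144.66 tilt [-0.001 -1.    -0.   ] q [-34.9  28.2 104.4   0.   47.4 109.7] F [ 0.7  0.1 -0.1] w 0.496
```

View pics/side2.png

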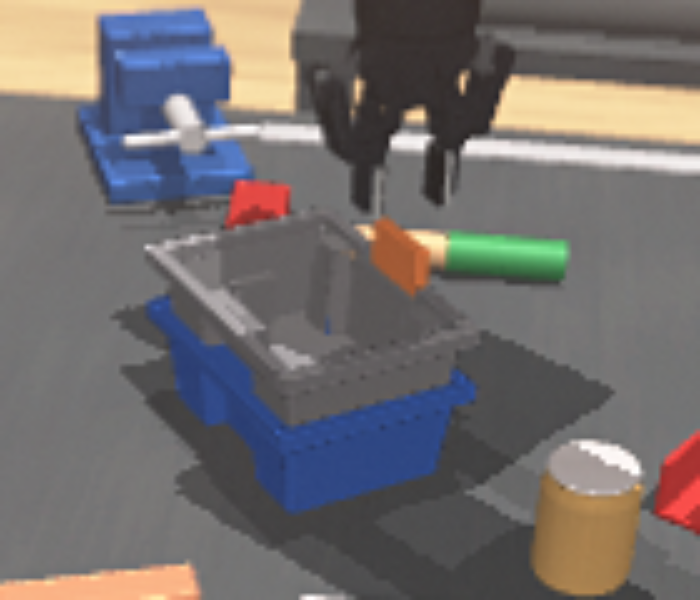

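The fingers straddle the orange tab, which shows at (400,255) in the crop. Next: go down and close.

drive_tool([
  [0.5,[0,0,-12],[0,0,0]],
  [0.5,[0,0,-20],[0,0,0]],
  [0.5,[0,0,-20],[0,0,0]],
  [1,[0,0,-20],[0,0,0]],
  [1,[0,0,-20],[0,0,0]],
  [1,[0,0,-20],[0,0,0]],
  [1,[0,0,-20],[0,0,0]],
  [1,[0,0,-20],[0,0,0]],
])

```text
time_s: 4.22
tcp_pos: [0.4989, -0.3115, 0.1224]
ee_rot: [0.324, -0.325, -0.628, 0.628]
ft_force: [-2.4, -0.5, 4.5]
width: 0.067
```

```bash
python3 -c "
from h import *;st()
for n,(x0,x1,y0,y1) in dict(side=(230,370,90,210)).items():
    im,d=env.snapshot(n); cv2.imwrite(f'pics/{n}3.png',cv2.resize(im[y0:y1,x0:x1],None,fx=5,fy=5))
"
```

```text
t 4.22 tcp [ 498.9 -311.5  122.4] jaw -144.64 tilt [-0. -1. -0.] q [-34.9  29.7 105.3  -0.   45.  109.7] F [-2.4 -0.5  4.5] w 0.067
```

View pics/side3.png

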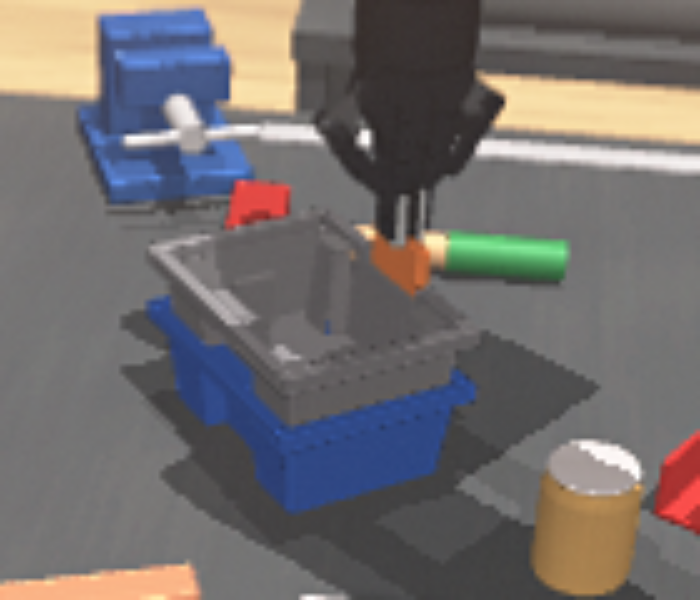

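drive_tool([
  [1,[0,0,0],[0,0,0]],
  [1,[0,0,3],[0,0,0]],
  [1,[0,0,6],[0,0,0]],
  [1,[0,0,10],[0,0,0]],
  [1,[0,0,14],[0,0,0]],
  [1,[0,0,18],[0,0,0]],
  [1,[0,0,22],[0,0,0]],
  [1,[0,0,26],[0,0,0]],
])

```text
time_s: 4.93
tcp_pos: [0.4989, -0.3114, 0.1485]
ee_rot: [0.324, -0.325, -0.628, 0.628]
ft_force: [-0.2, -0.2, -1.9]
width: 0.062
```

```bash
python3 -c "
from h import *;st()
for n,(x0,x1,y0,y1) in dict(side=(230,370,90,210)).items():
    im,d=env.snapshot(n); cv2.imwrite(f'pics/{n}4.png',cv2.resize(im[y0:y1,x0:x1],None,fx=5,fy=5))
"
```

```text
t 4.93 tcp [ 498.9 -311.4  148.5] jaw -144.65 tilt [-0. -1. -0.] q [-34.9  27.7 104.2  -0.   48.1 109.7] F [-0.2 -0.2 -1.9] w 0.062
```

View pics/side4.png

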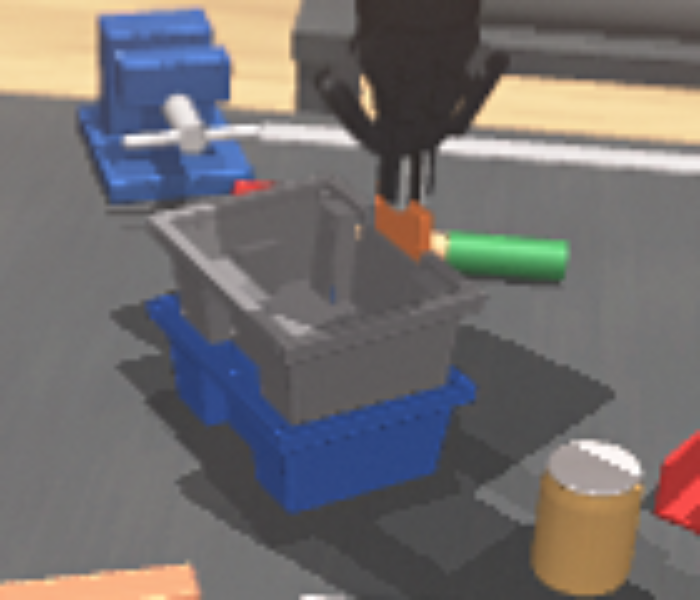

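The crate came up cleanly and the wrist reads about 2 N. Lifting further.

drive_tool([
  [1,[0,0,10],[0,0,0]],
  [1,[0,0,25],[0,0,0]],
  [1,[0,0,40],[0,0,0]],
  [1,[0,0,60],[0,0,0]],
  [1,[0,0,80],[0,0,0]],
  [1,[0,0,95],[0,0,0]],
  [1,[0,0,105],[0,0,0]],
  [1,[0,0,105],[0,0,0]],
], squeeze=120)

```text
time_s: 5.65
tcp_pos: [0.4997, -0.312, 0.2554]
ee_rot: [0.323, -0.326, -0.628, 0.628]
ft_force: [-0.0, -0.5, -2.2]
width: 0.058
```

```bash
python3 -c "
from h import *;st()
for n,(x0,x1,y0,y1) in dict(side=(230,370,60,200)).items():
    im,d=env.snapshot(n); cv2.imwrite(f'pics/{n}5.png',cv2.resize(im[y0:y1,x0:x1],None,fx=4,fy=4))
"
```

```text
t 5.65 tcp [ 499.7 -312.   255.4] jaw -144.65 tilt [-0.003 -1.    -0.001] q [-34.9  20.9  98.    0.   60.9 109.7] F [-0.  -0.5 -2.2] w 0.058
```

View pics/side5.png

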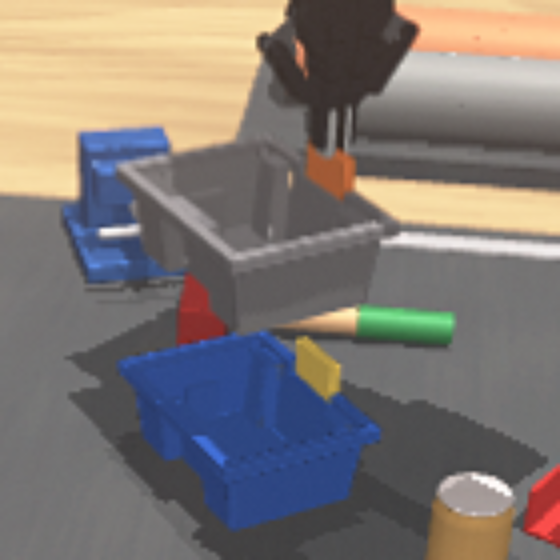

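drive_tool([
  [1,[1,12,0],[0,0,1.5]],
  [1,[4,38,0],[0,0,5]],
  [1,[7,74,0],[0,0,10]],
  [1,[11,112,0],[0,0,15.5]],
  [1,[15,150,0],[0,0,21]],
  [1,[19,188,0],[0,0,26.5]],
  [1,[22,226,0],[0,0,32]],
  [1,[25,264,0],[0,0,37.5]],
])

```text
time_s: 6.37
tcp_pos: [0.5227, -0.0449, 0.2518]
ee_rot: [-0.104, 0.103, 0.7, -0.699]
ft_force: [1.6, 0.6, -1.7]
width: 0.054
```

drive_tool([
  [1,[4,38,0],[0,0,5.5]],
  [1,[8,76,0],[0,0,11]],
  [1,[11,114,0],[0,0,16]],
  [1,[14,148,0],[0,0,20.5]],
  [1,[17,175,0],[0,0,24]],
  [1,[18,192,0],[0,0,26]],
  [1,[19,200,0],[0,0,27]],
  [1,[19,202,0],[0,0,27]],
])

```text
time_s: 7.03
tcp_pos: [0.542, 0.1562, 0.2519]
ee_rot: [-0.061, 0.062, -0.704, 0.704]
ft_force: [-0.2, -1.0, -2.8]
width: 0.057
```

```bash
python3 -c "
from h import *;st()
for n,(x0,x1,y0,y1) in dict(side=(150,400,60,360)).items():
    im,d=env.snapshot(n); np.save('side6.npy',d);cv2.imwrite('pics/side6raw.png',im);cv2.imwrite(f'pics/{n}6.png',cv2.resize(im[y0:y1,x0:x1],None,fx=2,fy=2))
"
```

```text
t 7.03 tcp [542.  156.2 251.9] jaw -79.97 tilt [ 0.002 -1.    -0.   ] q [ 13.   19.2 101.2   0.   59.7  92.9] F [-0.2 -1.  -2.8] w 0.057
```

View pics/side6.png

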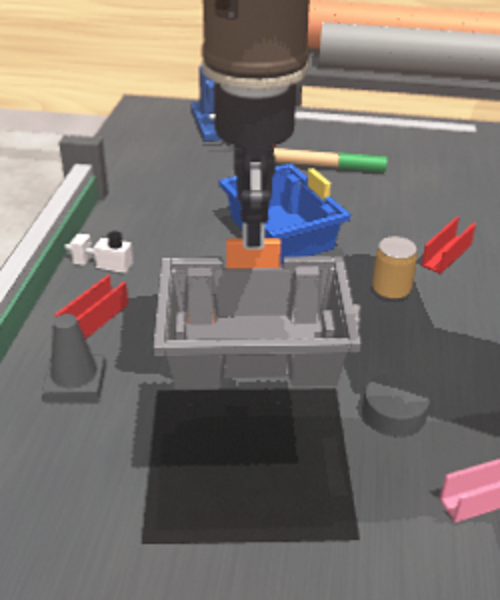

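```bash
python3 -c "
from h import *
d=np.load('side6.npy');im=cv2.imread('pics/side6raw.png')
m=np.zeros(d.shape,bool);m[187:260,225:335]=1
X,uv=cloud('side',d,m)
for y0,y1 in((.14,.18),(.2,.24),(.26,.32)):
    k=(X[:,1]>y0)&(X[:,1]<y1)&(X[:,2]>.15)&(X[:,0]>.4)&(X[:,0]<.64);print(y0,k.sum(),np.percentile(X[k,2],[80,90,95,99]).round(4))
k=(X[:,2]>.2)&(X[:,2]<.25)&(X[:,1]>.2)
rc=cv2.minAreaRect((X[k][:,:2]*1000).astype(np.float32));print(rc)
"
```

```text
0.14 2194 [0.2343 0.2391 0.2403 0.2456]
0.2 481 [0.2368 0.2379 0.2384 0.2394]
0.26 2132 [0.2346 0.2359 0.2365 0.2373]
((526.8574829101562, 240.6561737060547), (192.3330078125, 108.8612289428711), 8.731389999389648)
```

drive_tool([
  [1,[0,0,-12],[0,0,0]],
  [1,[0,0,-36],[0,0,0]],
  [1,[0,0,-66],[0,0,0]],
  [1,[0,0,-96],[0,0,0]],
  [1,[0,0,-122],[0,0,0]],
  [1,[0,0,-142],[0,0,0]],
  [1,[0,0,-154],[0,0,0]],
  [1,[0,0,-158],[0,0,0]],
])

```text
time_s: 7.75
tcp_pos: [0.5412, 0.153, 0.0927]
ee_rot: [-0.059, 0.061, -0.704, 0.705]
ft_force: [-0.5, 0.4, -2.0]
width: 0.057
```

drive_tool([
  [1,[0,0,-3],[0,0,0]],
  [1,[0,0,-6],[0,0,0]],
  [1,[0,0,-8],[0,0,0]],
  [1,[0,0,-8],[0,0,0]],
  [0.5,[0,0,-8],[0,0,0]],
  [0.5,[0,0,-8],[0,0,0]],
  [0.5,[0,0,-8],[0,0,0]],
  [0.5,[0,0,-8],[0,0,0]],
])

```text
time_s: 8.42
tcp_pos: [0.543, 0.1547, 0.0873]
ee_rot: [0.061, -0.061, 0.705, -0.704]
ft_force: [-1.0, 1.0, -0.8]
width: 0.5
```

```bash
python3 -c "
from h import *;st()
for n,(x0,x1,y0,y1) in dict(side=(150,400,60,360)).items():
    im,d=env.snapshot(n); np.save('side7.npy',d);cv2.imwrite('pics/side7raw.png',im);cv2.imwrite(f'pics/{n}7.png',cv2.resize(im[y0:y1,x0:x1],None,fx=2,fy=2))
"
```

```text
t 8.42 tcp [543.  154.7  87.3] jaw -80.14 tilt [-0.001 -1.    -0.   ] q [ 12.8  31.1 109.8   0.   39.1  93. ] F [-1.   1.  -0.8] w 0.5
```

View pics/side7.png

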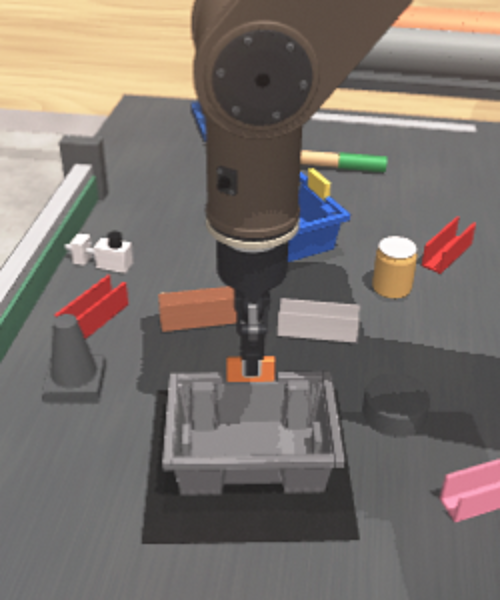

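drive_tool([
  [0.3,[0,0,20],[0,0,0]],
  [0.3,[0,0,50],[0,0,0]],
  [0.3,[0,0,85],[0,0,0]],
  [0.3,[20,-36,95],[0,0,2]],
  [0.3,[40,-71,95],[0,0,4]],
  [0.3,[60,-107,95],[0,0,6]],
  [0.3,[80,-143,95],[0,0,8]],
  [0.3,[99,-179,95],[0,0,8.9]],
])

```text
time_s: 9.13
tcp_pos: [0.6427, -0.0262, 0.1824]
ee_rot: [-0.116, 0.116, -0.697, 0.698]
ft_force: [0.8, 0.6, 0.7]
width: 0.698
```

```bash
python3 -c "
from h import *;st()
for n,(x0,x1,y0,y1) in dict(side=(150,400,60,360)).items():
    im,d=env.snapshot(n); np.save('side8.npy',d);cv2.imwrite('pics/side8raw.png',im);cv2.imwrite(f'pics/{n}8.png',cv2.resize(im[y0:y1,x0:x1],None,fx=2,fy=2))
"
```

```text
t 9.13 tcp [642.7 -26.2 182.4] jaw -71.11 tilt [-0.001 -1.     0.   ] q [-5.  29.5 95.   0.  55.5 66.1] F [0.8 0.6 0.7] w 0.698
```

View pics/side8.png

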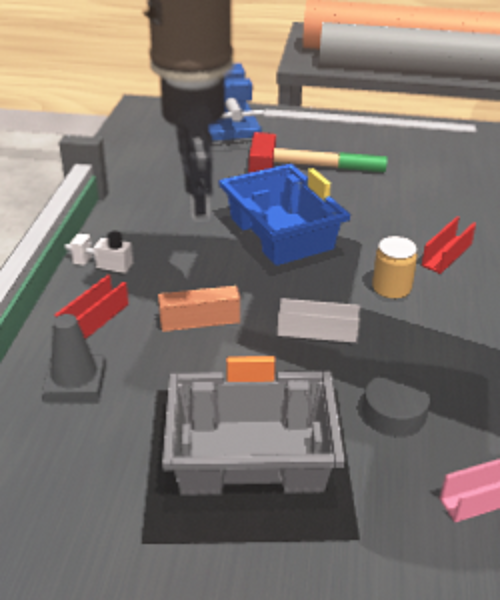

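```bash
python3 - <<'E'
from h import *
d2=np.pi/180
im=cv2.imread("pics/side8raw.png"); h=cv2.cvtColor(im,cv2.COLOR_BGR2HSV)
m=np.zeros(im.shape[:2],bool); m[135:200,255:330]=1
b=m&(((h[...,0]>100)&(h[...,0]<130)&(h[...,1]>120))|((h[...,0]>18)&(h[...,0]<32)&(h[...,1]>120)))
b=cv2.morphologyEx(b.astype(np.uint8),cv2.MORPH_OPEN,np.ones((3,3)));b=cv2.morphologyEx(b,cv2.MORPH_CLOSE,np.ones((3,3)))>0
print(b.sum())
up=lambda x,y,a:[place(CR[0],x,y,a,0),place(TAB,x,y,a,0)]
p,f=fitpose({"side":b},up,(.554,-.273,125.4*d2));print(np.round(p[:2]*1000,1),p[2]/d2,f)
d=np.load("side8.npy");X,uv=cloud("side",d,b);k=(X[:,2]>.062)&(X[:,2]<.076)
print(cv2.minAreaRect((X[k][:,:2]*1000).astype(np.float32)))
cu=lambda x,y,a:[place(box(110,30,0,44),x,y,a)]
def cm(bx,f):
    m=np.zeros(im.shape[:2],bool); m[bx[2]:bx[3],bx[0]:bx[1]]=1; m&=f
    return cv2.morphologyEx(m.astype(np.uint8),cv2.MORPH_OPEN,np.ones((3,3)))>0
c=cm((225,275,198,230),(h[...,1]>100)&(h[...,0]<20)); print(c.sum())
p,f=fitpose({"side":c},cu,(.642,-.024,18.8*d2));print("cu",np.round(p[:2]*1000,1),p[2]/d2,f)
g=cm((225,325,230,310),(im.max(2)>75)); print(g.sum())
g|=cm((225,325,230,310),(h[...,1]>150)&(h[...,0]<20))
g=cv2.morphologyEx(g.astype(np.uint8),cv2.MORPH_CLOSE,np.ones((5,5)))>0
up=lambda x,y,a:[place(CR[0],x,y,a,0.003),place(TAB,x,y,a,0.003)]
p,f=fitpose({"side":g},up,(.532,.221,10*d2+np.pi));print("grey",np.round(p[:2]*1000,1),p[2]/d2,f)
d=np.load("side8.npy");X,uv=cloud("side",d,g);k=(X[:,2]>.066)&(X[:,2]<.08)
print(cv2.minAreaRect((X[k][:,:2]*1000).astype(np.float32)))
E
```

```text
2092
[ 555.  -273.9] 124.86029076248684 0.06483147752408802
((553.9452514648438, -270.6454162597656), (142.36715698242188, 196.32012939453125), 35.200767517089844)
751
cu [642.3 -23.5] 19.85199432253647 0.038792720816688865
6116
grey [532.9 208.9] 189.06714605372505 0.1978549914143357
((531.8135986328125, 220.20260620117188), (192.27996826171875, 143.42190551757812), 9.732337951660156)
```

drive_tool([
  [0.3,[0,2,-30],[0,0,0]],
  [0.3,[0,2,-65],[0,0,0]],
  [0.3,[0,2,-100],[0,0,0]],
  [0.3,[0,2,-130],[0,0,0]],
  [0.3,[0,2,-145],[0,0,0]],
  [0.3,[0,2,-149],[0,0,0]],
  [0.3,[0,2,-149],[0,0,0]],
  [1,[0,2,-149],[0,0,0]],
], squeeze=60)

```text
time_s: 9.85
tcp_pos: [0.6425, -0.0224, 0.0339]
ee_rot: [-0.116, 0.115, -0.698, 0.698]
ft_force: [-0.1, 0.2, 0.0]
width: 0.575
```

drive_tool([
  [1,[0,0,0],[0,0,0]],
  [1,[0,0,0],[0,0,0]],
  [1,[0,0,0],[0,0,0]],
  [1,[0,0,10],[0,0,0]],
  [1,[0,0,30],[0,0,0]],
  [1,[0,0,60],[0,0,0]],
  [1,[0,0,90],[0,0,0]],
  [1,[0,0,110],[0,0,0]],
])

```text
time_s: 10.52
tcp_pos: [0.6428, -0.0224, 0.147]
ee_rot: [-0.116, 0.114, -0.697, 0.698]
ft_force: [0.8, 0.8, -3.1]
width: 0.324
```

```bash
python3 -c "
from h import *;st()
for n,(x0,x1,y0,y1) in dict(side=(150,400,60,260)).items():
    im,d=env.snapshot(n); np.save('side9.npy',d);cv2.imwrite('pics/side9raw.png',im);cv2.imwrite(f'pics/{n}9.png',cv2.resize(im[y0:y1,x0:x1],None,fx=3,fy=3))
"
```

```text
t 10.52 tcp [642.8 -22.4 147. ] jaw -71.24 tilt [-0.003 -1.     0.001] q [-4.7 31.7 96.9 -0.  51.3 66.5] F [ 0.8  0.8 -3.1] w 0.324
```

View pics/side9.png

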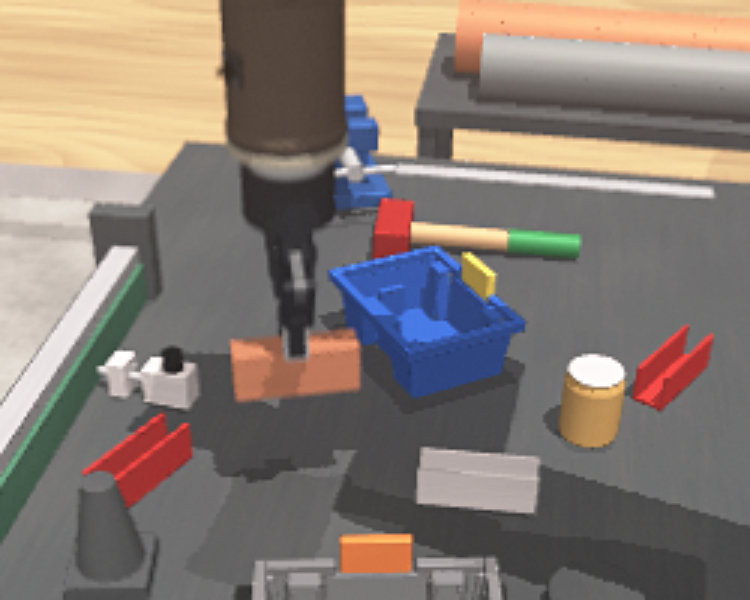

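drive_tool([
  [1,[-3,-9,10],[0,0,-3]],
  [1,[-12,-34,15],[0,0,-9.5]],
  [1,[-24,-65,20],[0,0,-16.5]],
  [1,[-35,-96,20],[0,0,-23.5]],
  [1,[-46,-127,20],[0,0,-30.5]],
  [1,[-57,-158,20],[0,0,-37.5]],
  [1,[-67,-185,20],[0,0,-44.5]],
  [1,[-75,-207,20],[0,0,-51.5]],
])

```text
time_s: 11.23
tcp_pos: [0.566, -0.2314, 0.1641]
ee_rot: [0.201, -0.202, -0.678, 0.678]
ft_force: [1.1, -0.4, -2.1]
width: 0.319
```

drive_tool([
  [1,[-7,-19,0],[0,0,-7]],
  [1,[-12,-33,0],[0,0,-13]],
  [1,[-15,-42,0],[0,0,-18]],
  [1,[-17,-46,0],[0,0,-22]],
  [1,[-17,-46,0],[0,0,-22]],
  [1,[-17,-46,0],[0,0,-22]],
  [1,[-17,-46,0],[0,0,-22]],
  [1,[-17,-46,0],[0,0,-22]],
])

```text
time_s: 11.9
tcp_pos: [0.5501, -0.2749, 0.1633]
ee_rot: [-0.324, 0.324, 0.628, -0.628]
ft_force: [0.4, -0.3, -2.9]
width: 0.321
```

```bash
python3 -c "
from h import *;st()
for n,(x0,x1,y0,y1) in dict(side=(230,370,90,210)).items():
    im,d=env.snapshot(n); cv2.imwrite('pics/side10raw.png',im);cv2.imwrite(f'pics/{n}10.png',cv2.resize(im[y0:y1,x0:x1],None,fx=5,fy=5))
"
```

```text
t 11.9 tcp [ 550.1 -274.9  163.3] jaw -144.61 tilt [-0. -1. -0.] q [-29.4  28.6  99.8   0.   51.5 115.2] F [ 0.4 -0.3 -2.9] w 0.321
```

View pics/side10.png

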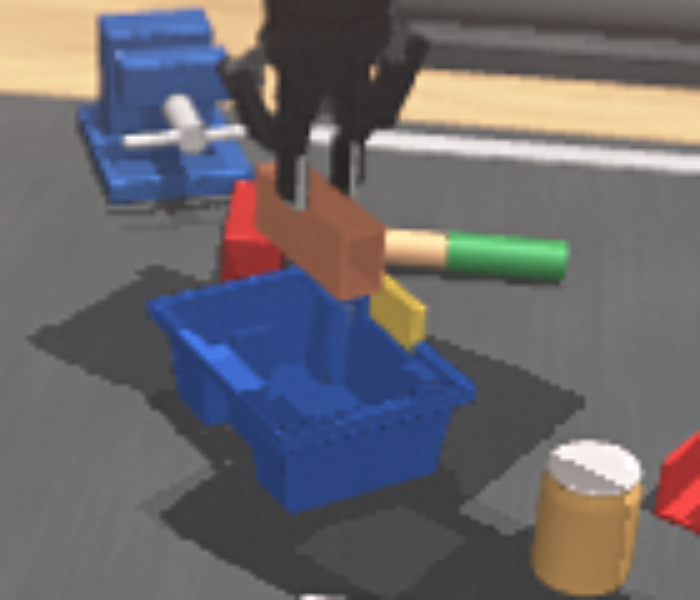

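drive_tool([
  [1,[0,0,-12],[0,0,0]],
  [1,[0,0,-32],[0,0,0]],
  [1,[0,0,-55],[0,0,0]],
  [1,[0,0,-75],[0,0,0]],
  [1,[0,0,-92],[0,0,0]],
  [1,[0,0,-106],[0,0,0]],
  [1,[0,0,-116],[0,0,0]],
  [1,[0,0,-120],[0,0,0]],
])

```text
time_s: 12.62
tcp_pos: [0.549, -0.2747, 0.0409]
ee_rot: [-0.326, 0.324, 0.628, -0.628]
ft_force: [-0.9, -0.6, -2.0]
width: 0.322
```

```bash
python3 -c "
from h import *;st()"
```

```text
t 12.62 tcp [ 549.  -274.7   40.9] jaw -144.71 tilt [ 0.002 -1.     0.001] q [-29.4  37.9 104.3   0.   37.9 115.3] F [-0.9 -0.6 -2. ] w 0.322
```

drive_tool([
  [1,[0,0,-2],[0,0,0]],
  [1,[0,0,-4],[0,0,0]],
  [1,[0,0,-4],[0,0,0]],
  [0.56,[0,0,-4],[0,0,0]],
  [0.56,[0,0,-4],[0,0,0]],
  [0.56,[0,0,-4],[0,0,0]],
  [0.56,[0,0,10],[0,0,0]],
  [0.56,[0,0,35],[0,0,0]],
])

```text
time_s: 13.28
tcp_pos: [0.5484, -0.2746, 0.0766]
ee_rot: [-0.326, 0.324, 0.628, -0.628]
ft_force: [-0.6, -0.3, 0.4]
width: 0.439
```

drive_tool([
  [0.56,[0,0,35],[0,0,0]],
  [0.5,[0,0,70],[0,0,0]],
  [0.4,[0,0,105],[0,0,0]],
  [0.3,[0,30,125],[0,0,6]],
  [0.3,[-4,66,130],[0,0,13]],
  [0.3,[-12,103,130],[0,0,20]],
  [0.3,[-20,139,130],[0,0,27]],
  [0.3,[-28,175,130],[0,0,34]],
])

```text
time_s: 13.95
tcp_pos: [0.5214, -0.099, 0.2087]
ee_rot: [0.125, -0.126, -0.696, 0.696]
ft_force: [0.3, 0.8, 0.1]
width: 0.704
```

```bash
python3 -c "
from h import *;st()
for n,(x0,x1,y0,y1) in dict(side=(230,370,90,210)).items():
    im,d=env.snapshot(n); cv2.imwrite('pics/side11raw.png',im);cv2.imwrite(f'pics/{n}11.png',cv2.resize(im[y0:y1,x0:x1],None,fx=5,fy=5))
"
```

```text
t 13.95 tcp [521.4 -99.  208.7] jaw -110.43 tilt [-0.001 -1.    -0.   ] q [-14.   19.2 108.3   0.   52.4  96.4] F [0.3 0.8 0.1] w 0.704
```

View pics/side11.png

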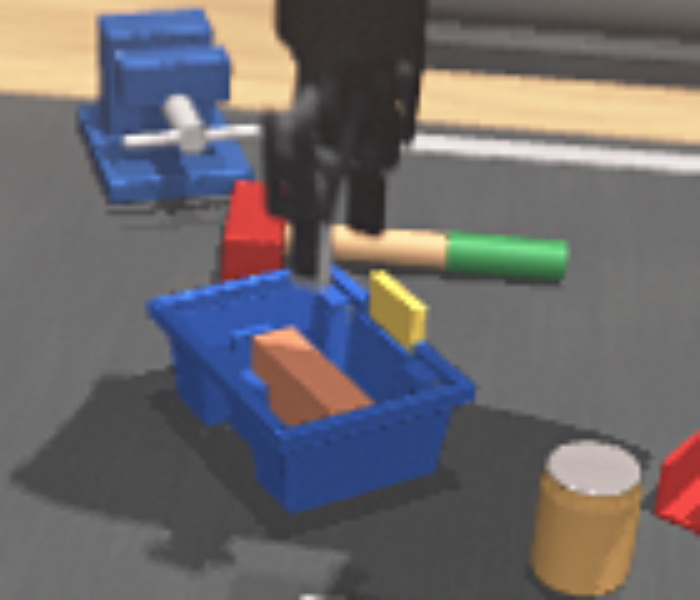

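Copper lies flat in the blue crate, at about (310,385) in the crop. Back to the grey crate.

drive_tool([
  [0.5,[2,28,0],[0,0,4]],
  [0.5,[5,66,0],[0,0,9]],
  [0.5,[9,106,0],[0,0,14]],
  [0.5,[12,146,0],[0,0,19]],
  [0.5,[16,186,-20],[0,0,24]],
  [0.5,[19,222,-40],[0,0,28]],
  [0.5,[21.6,245,-55],[0,0,30.4]],
  [0.5,[21.6,253.7,-60],[0,0,30.4]],
], squeeze=120)

```text
time_s: 14.67
tcp_pos: [0.5428, 0.1565, 0.1462]
ee_rot: [0.061, -0.062, 0.705, -0.704]
ft_force: [-1.5, -1.3, -0.6]
width: 0.504
```

drive_tool([
  [0.5,[0,0,0],[0,0,0]],
  [0.5,[0,0,-20],[0,0,0]],
  [0.5,[0,0,-40],[0,0,0]],
  [0.5,[0,0,-40],[0,0,0]],
  [0.5,[0,0,-40],[0,0,0]],
  [0.5,[0,0,-40],[0,0,0]],
  [0.5,[0,0,-40],[0,0,0]],
  [0.5,[0,0,-40],[0,0,0]],
])

```text
time_s: 15.33
tcp_pos: [0.5442, 0.1531, 0.1092]
ee_rot: [0.06, -0.059, 0.705, -0.705]
ft_force: [0.4, 0.3, -0.3]
width: 0.506
```

```bash
python3 -c "
from h import *;st()
for n,(x0,x1,y0,y1) in dict(side=(210,350,190,310)).items():
    im,d=env.snapshot(n); cv2.imwrite(f'pics/{n}12.png',cv2.resize(im[y0:y1,x0:x1],None,fx=5,fy=5))
n='top'; im,d=env.snapshot(n); cv2.imwrite(f'pics/{n}12.png',im)
"
```

```text
t 15.33 tcp [544.2 153.1 109.2] jaw -80.38 tilt [-0.002 -1.    -0.   ] q [ 12.6  29.2 109.   -0.   41.7  93. ] F [ 0.4  0.3 -0.3] w 0.506
```

View pics/side12.png

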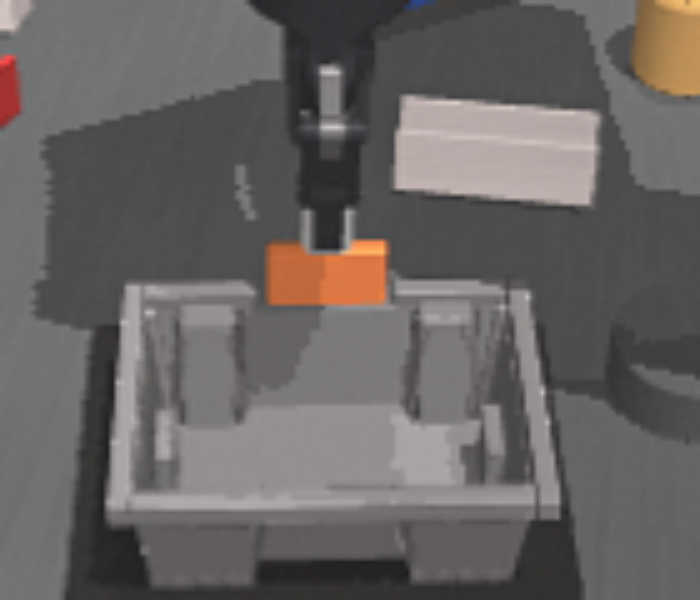

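View pics/top12.png

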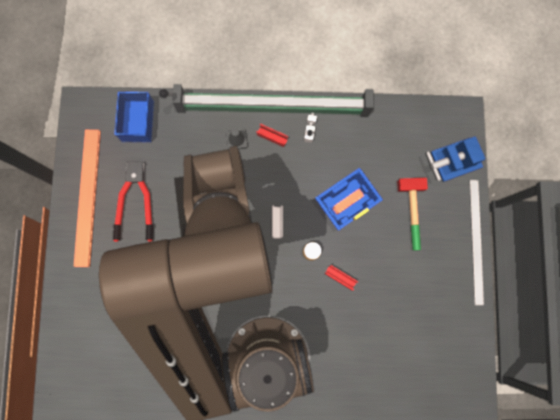

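```bash
python3 - <<'E'
from h import *
d2=np.pi/180
def go(n,bx,im):
    h=cv2.cvtColor(im,cv2.COLOR_BGR2HSV); m=np.zeros(im.shape[:2],bool); m[bx[2]:bx[3],bx[0]:bx[1]]=1
    c=m&(h[...,1]>110)
    k=np.ones((3,3)); c=cv2.morphologyEx(c.astype(np.uint8),cv2.MORPH_CLOSE,k)
    return cv2.morphologyEx(c,cv2.MORPH_OPEN,k)>0
up=lambda x,y,a:[place(CR[0],x,y,a,0),place(TAB,x,y,a,0)]
t=go("top",(310,388,160,235),cv2.imread("pics/top12.png")); 
im=cv2.imread("pics/side8raw.png");h=cv2.cvtColor(im,cv2.COLOR_BGR2HSV)
s=go("side",(255,330,135,200),im); s&=~((h[...,0]<12)|(h[...,0]>165))
print(t.sum(),s.sum())
for q in ({"top":t},{"side":s},{"top":t,"side":s}):
    p,f=fitpose(q,up,(.554,-.273,125.4*d2));print(list(q),np.round(p[:2]*1000,1),p[2]/d2,f)
E
```

```text
2186 2185
['top'] [ 552.5 -272.4] 125.33911704208839 0.0280932134976589
['side'] [ 554.9 -273.4] 124.52753502455516 0.08324673576524431
['top', 'side'] [ 553.  -272.9] 125.82147004132555 0.11994886470440039
```

drive_tool([
  [0.5,[0,0,-15],[0,0,0]],
  [0.5,[0,0,-23],[0,0,0]],
  [0.5,[0,0,-23],[0,0,0]],
  [1,[0,0,-23],[0,0,0]],
  [1,[0,0,-23],[0,0,0]],
  [1,[0,0,-23],[0,0,0]],
  [1,[0,0,-23],[0,0,0]],
  [1,[0,0,-23],[0,0,0]],
])

```text
time_s: 16.1
tcp_pos: [0.5437, 0.1534, 0.0858]
ee_rot: [0.06, -0.059, 0.705, -0.705]
ft_force: [-1.0, -0.2, 5.6]
width: 0.055
```

drive_tool([
  [1,[0,0,0],[0,0,0]],
  [1,[0,0,8],[0,0,0]],
  [1,[0,0,20],[0,0,0]],
  [1,[0,0,40],[0,0,0]],
  [1,[0,0,70],[0,0,0]],
  [1,[0,0,105],[0,0,0]],
  [1,[0,0,135],[0,0,0]],
  [1,[0,0,150],[0,0,0]],
])

```text
time_s: 16.77
tcp_pos: [0.5447, 0.1536, 0.2396]
ee_rot: [0.061, -0.058, 0.705, -0.704]
ft_force: [1.6, 0.4, -1.4]
width: 0.053
```

```bash
python3 -c "
from h import *;st()
for n,(x0,x1,y0,y1) in dict(side=(190,370,90,310)).items():
    im,d=env.snapshot(n); np.save('side13.npy',d);cv2.imwrite('pics/side13raw.png',im);cv2.imwrite(f'pics/{n}13.png',cv2.resize(im[y0:y1,x0:x1],None,fx=2,fy=2))
"
```

```text
t 16.77 tcp [544.7 153.6 239.6] jaw -80.34 tilt [-0.005 -1.    -0.   ] q [ 12.7  19.9 102.1  -0.   57.7  93. ] F [ 1.6  0.4 -1.4] w 0.053
```

View pics/side13.png

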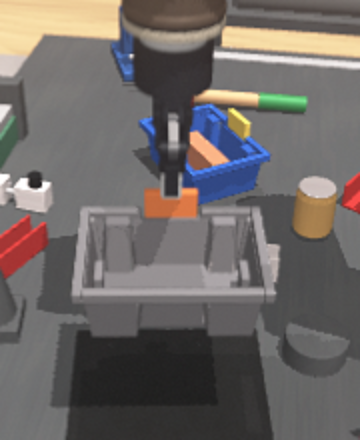

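drive_tool([
  [1,[1,-8,2],[0,0,3]],
  [1,[4,-26,4],[0,0,9]],
  [1,[8,-52,6],[0,0,16]],
  [1,[13,-80,8],[0,0,23]],
  [1,[18,-110,10],[0,0,30]],
  [1,[23,-140,10],[0,0,37]],
  [1,[28,-170,10],[0,0,44]],
  [1,[33,-200,10],[0,0,51]],
])

```text
time_s: 17.48
tcp_pos: [0.5762, -0.0481, 0.2451]
ee_rot: [0.359, -0.359, 0.609, -0.609]
ft_force: [-0.1, 0.5, -1.5]
width: 0.054
```

drive_tool([
  [1,[5,-30,0],[0,0,7]],
  [1,[10,-60,0],[0,0,14]],
  [1,[15,-90,0],[0,0,21]],
  [1,[20,-118,0],[0,0,28]],
  [1,[24,-142,0],[0,0,35]],
  [1,[27,-162,0],[0,0,42]],
  [1,[29,-175,0],[0,0,49]],
  [1,[31,-183,0],[0,0,55]],
])

```text
time_s: 18.15
tcp_pos: [0.6071, -0.2314, 0.2448]
ee_rot: [-0.599, 0.6, -0.375, 0.375]
ft_force: [-0.1, 0.5, -2.1]
width: 0.055
```

drive_tool([
  [1,[0,-3,0],[0,0,5]],
  [1,[0,-4,0],[0,0,8]],
  [1,[0,-4,0],[0,0,9.6]],
  [1,[0,-4,0],[0,0,9.6]],
  [1,[0,-4,0],[0,0,9.6]],
  [1,[0,-4,0],[0,0,9.6]],
  [1,[0,-4,0],[0,0,9.6]],
  [1,[0,-4,0],[0,0,9.6]],
])

```text
time_s: 18.82
tcp_pos: [0.6074, -0.2336, 0.245]
ee_rot: [-0.628, 0.628, -0.325, 0.325]
ft_force: [-0.1, -0.3, -1.7]
width: 0.058
```

```bash
python3 -c "
from h import *;st()
for n,(x0,x1,y0,y1) in dict(side=(210,370,60,220)).items():
    im,d=env.snapshot(n); np.save('side14.npy',d);cv2.imwrite('pics/side14raw.png',im);cv2.imwrite(f'pics/{n}14.png',cv2.resize(im[y0:y1,x0:x1],None,fx=3.7,fy=3.7))
"
```

```text
t 18.82 tcp [ 607.4 -233.6  245. ] jaw 35.23 tilt [-0. -1. -0.] q [-23.7  26.7  90.2  -0.   63.1 -58.9] F [-0.1 -0.3 -1.7] w 0.058
```

View pics/side14.png

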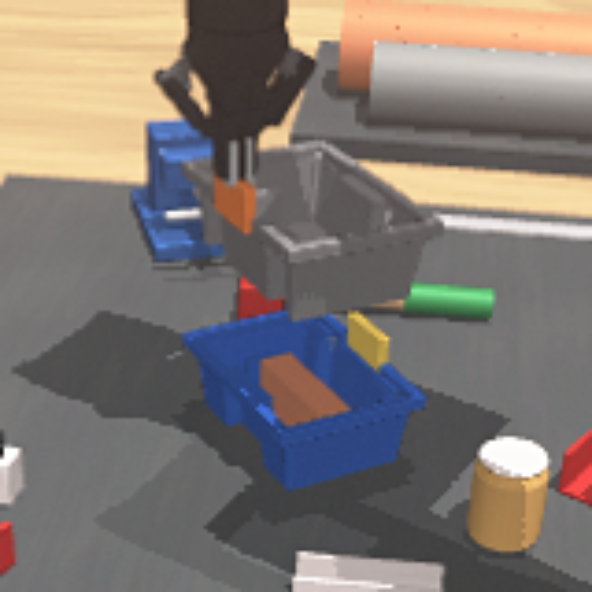

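```bash
python3 - <<'E'
from h import *
d=np.load('side14.npy')
m=np.zeros(d.shape,bool);m[95:150,255:335]=1
X,uv=cloud('side',d,m)
for lo,hi in((.222,.236),(.225,.240)):
    k=(X[:,2]>lo)&(X[:,2]<hi)&(X[:,0]>.42)&(X[:,0]<.68)&(X[:,1]>-.4)&(X[:,1]<-.15)
    print(k.sum(),cv2.minAreaRect((X[k][:,:2]*1000).astype(np.float32)))
k=(X[:,2]>.2)&(X[:,1]>-.42)&(X[:,1]<-.15)
print(np.percentile(X[k,2],[90,95,98,99.5]).round(4))
# rim heights far vs near: project onto tab dir
e=np.array([np.cos(np.radians(35.3)),np.sin(np.radians(35.3))]); s=(X[:,:2]-[.5537,-.2728])@e
for a,b in((-.075,-.05),(-.05,-.02),(-.02,.02),(.02,.05)):
    q=k&(s>a)&(s<b); print(a,q.sum(),np.percentile(X[q,2],[90,95,98]).round(4))
E
```

```text
625 ((555.3767700195312, -269.6483459472656), (144.41757202148438, 197.1812744140625), 36.142478942871094)
494 ((555.3767700195312, -269.6483459472656), (144.41757202148438, 197.1812744140625), 36.142478942871094)
[0.2637 0.2806 0.2905 0.2973]
-0.075 293 [0.2302 0.2307 0.2309]
-0.05 288 [0.2291 0.2303 0.2312]
-0.02 192 [0.2306 0.2315 0.2319]
0.02 111 [0.2325 0.2328 0.2332]
```

drive_tool([
  [1,[0,0,-8],[0,0,0]],
  [1,[0,0,-22],[0,0,0]],
  [1,[0,0,-40],[0,0,0]],
  [1,[0,0,-58],[0,0,0]],
  [1,[0,0,-72],[0,0,0]],
  [1,[0,0,-82],[0,0,0]],
  [1,[0,0,-88],[0,0,0]],
  [1,[0,0,-90],[0,0,0]],
])

```text
time_s: 19.53
tcp_pos: [0.6071, -0.2335, 0.1539]
ee_rot: [-0.628, 0.628, -0.326, 0.325]
ft_force: [-0.3, -0.6, -2.0]
width: 0.057
```

```bash
python3 -c "
from h import *;st()
for n,(x0,x1,y0,y1) in dict(side=(230,370,90,210)).items():
    im,d=env.snapshot(n); np.save('side15.npy',d);cv2.imwrite('pics/side15raw.png',im);cv2.imwrite(f'pics/{n}15.png',cv2.resize(im[y0:y1,x0:x1],None,fx=5,fy=5))
"
```

```text
t 19.53 tcp [ 607.1 -233.5  153.9] jaw 35.25 tilt [-0.001 -1.    -0.001] q [-23.7  31.9  95.3  -0.   52.9 -59. ] F [-0.3 -0.6 -2. ] w 0.057
```

View pics/side15.png

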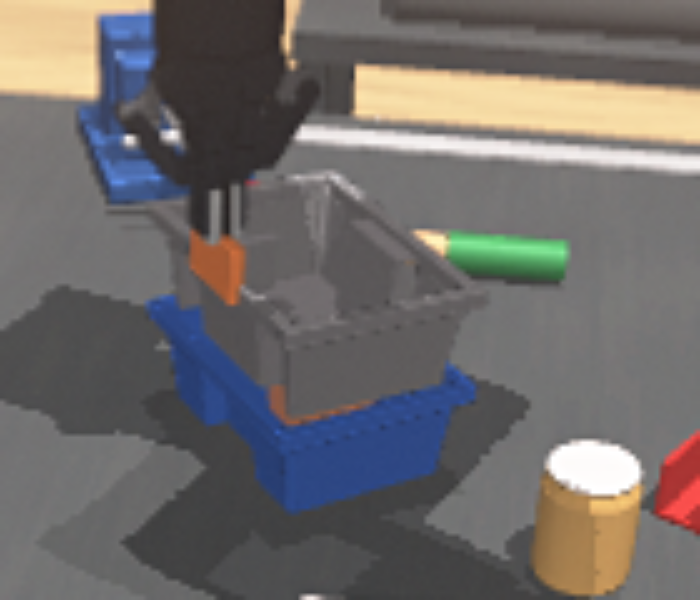

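drive_tool([
  [1,[0,0,-1.5],[0,0,0]],
  [1,[0,0,-3],[0,0,0]],
  [1,[0,0,-4.5],[0,0,0]],
  [1,[0,0,-6],[0,0,0]],
  [1,[0,0,-7],[0,0,0]],
  [1,[0,0,-7],[0,0,0]],
  [1,[0,0,-7],[0,0,0]],
  [1,[0,0,-7],[0,0,0]],
])

```text
time_s: 20.25
tcp_pos: [0.6075, -0.2337, 0.1481]
ee_rot: [-0.628, 0.628, -0.325, 0.325]
ft_force: [0.7, 0.2, -2.0]
width: 0.055
```

```bash
python3 -c "
from h import *;print(st()['wrist_torque'])
for n,(x0,x1,y0,y1) in dict(side=(230,370,90,210)).items():
    im,d=env.snapshot(n); np.save('side16.npy',d);cv2.imwrite('pics/side16raw.png',im);cv2.imwrite(f'pics/{n}16.png',cv2.resize(im[y0:y1,x0:x1],None,fx=5,fy=5))
"
```

```text
t 20.25 tcp [ 607.5 -233.7  148.1] jaw 35.26 tilt [ 0. -1.  0.] q [-23.7  32.2  95.6  -0.   52.2 -59. ] F [ 0.7  0.2 -2. ] w 0.055
[ 0.00363128 -0.11802416 -0.03015398]
```

View pics/side16.png

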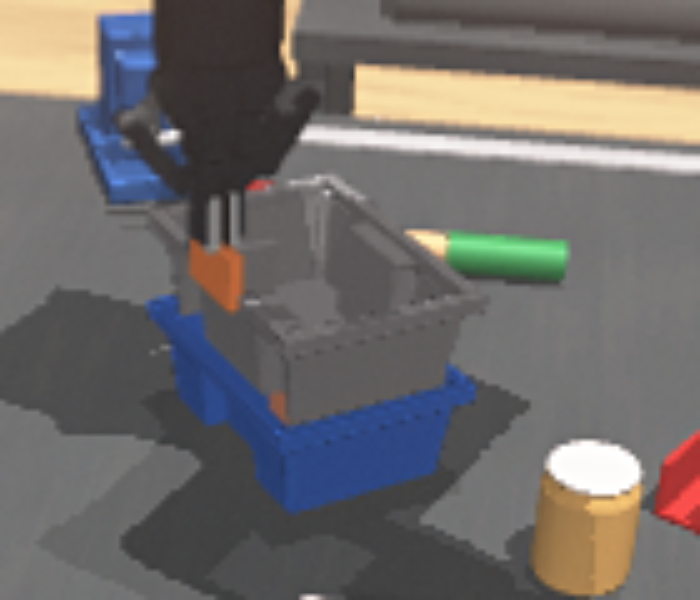

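drive_tool([
  [1,[0,0,-1],[0,0,0]],
  [1,[0,0,-1.5],[0,0,0]],
  [1,[0,0,-2],[0,0,0]],
  [1,[0,0,-2.5],[0,0,0]],
  [1,[0,0,-2.5],[0,0,0]],
  [1,[0,0,-2.5],[0,0,0]],
  [1,[0,0,-2.5],[0,0,0]],
  [1,[0,0,-2.5],[0,0,0]],
])

```text
time_s: 20.97
tcp_pos: [0.6082, -0.2337, 0.1467]
ee_rot: [0.628, -0.628, 0.325, -0.326]
ft_force: [-0.1, 3.1, 13.6]
width: 0.052
```

Contact came at TCP z 146.7, where the lug seat was predicted. Releasing.

drive_tool([
  [1,[0,0,1],[0,0,0]],
  [0.8,[0,0,1],[0,0,0]],
  [0.5,[0,0,1],[0,0,0]],
  [0.5,[0,0,1],[0,0,0]],
  [0.5,[0,0,12],[0,0,0]],
  [0.5,[0,0,35],[0,0,0]],
  [0.5,[0,0,65],[0,0,0]],
  [0.5,[0,0,80],[0,0,0]],
])

```text
time_s: 21.63
tcp_pos: [0.6083, -0.2341, 0.2291]
ee_rot: [0.628, -0.628, 0.324, -0.326]
ft_force: [0.8, 0.4, 0.8]
width: 0.499
```

```bash
python3 -c "
from h import *;print(st()['wrist_torque'])
for n,(x0,x1,y0,y1) in dict(side=(230,370,90,210)).items():
    im,d=env.snapshot(n); np.save('side17.npy',d);cv2.imwrite('pics/side17raw.png',im);cv2.imwrite(f'pics/{n}17.png',cv2.resize(im[y0:y1,x0:x1],None,fx=5,fy=5))
"
```

```text
t 21.63 tcp [ 608.3 -234.1  229.1] jaw 35.25 tilt [ 0.002 -1.     0.001] q [-23.7  27.5  91.2  -0.   61.2 -59. ] F [0.8 0.4 0.8] w 0.499
[0.0300535  0.00621936 0.03853835]
```

View pics/side17.png

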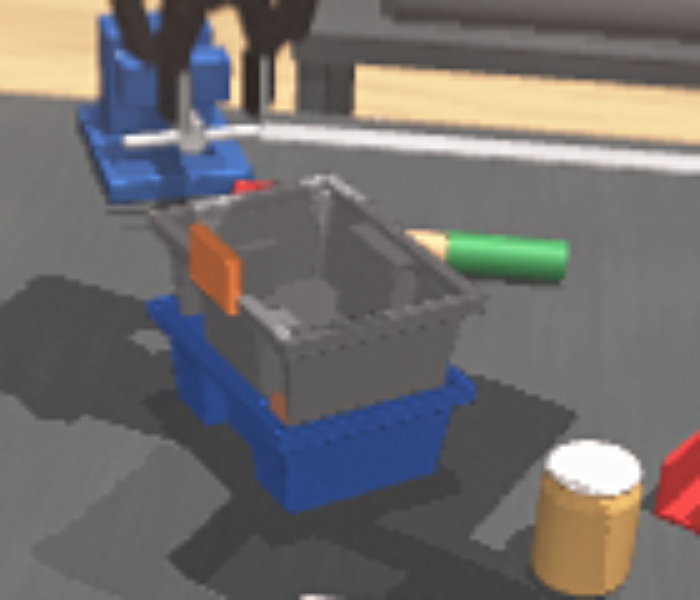

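```bash
cat > rim.py <<'E'
from h import *
import sys
d=np.load(sys.argv[1])
m=np.zeros(d.shape,bool);m[122:165,258:330]=1
X,uv=cloud('side',d,m)
k=(X[:,2]>.125)&(X[:,2]<.143)&(X[:,0]>.42)&(X[:,0]<.68)&(X[:,1]>-.4)&(X[:,1]<-.15)
print(k.sum(),cv2.minAreaRect((X[k][:,:2]*1000).astype(np.float32)))
e=np.array([np.cos(np.radians(35.3)),np.sin(np.radians(35.3))]); c=np.array([.554,-.2725]); s=(X[:,:2]-c)@e; t=(X[:,:2]-c)@[-e[1],e[0]]
k=(X[:,2]>.12)&(X[:,2]<.15)
for nm,q in dict(ynear=(s<.073)&(s>.058)&(abs(t)>.032),yfar=(s>-.073)&(s<-.058),xp=(t>.085)&(t<.098)&(abs(s)<.06),xm=(t<-.085)&(t>-.098)&(abs(s)<.06)).items():
    z=X[k&q&(X[:,2]>.127),2]; print(nm,len(z),np.median(z).round(4) if len(z) else "")
E
python3 rim.py side17.npy
```

```text
681 ((554.884033203125, -270.5507507324219), (144.2938232421875, 196.2496795654297), 35.24137496948242)
ynear 103 0.1337
yfar 145 0.1339
xp 133 0.1331
xm 91 0.1336
```

The grey crate is level, with its rim at 133–134 mm against an expected 134. Zinc is next, re-measured first.

```bash
python3 - <<'E'
from h import *
d2=np.pi/180
im,d=env.snapshot("top"); cv2.imwrite("pics/top18.png",im)
im2=cv2.imread("pics/side17raw.png"); d2_=np.load("side17.npy")
ms={}
for n,i,bx in(("top",im,(262,298,195,248)),("side",im2,(280,340,200,240))):
    print(n,[int(np.median(i[bx[2]:bx[3],bx[0]:bx[1]])),int(i[bx[2]:bx[3],bx[0]:bx[1]].max())])
    m=np.zeros(i.shape[:2],np.uint8); sub=i[bx[2]:bx[3],bx[0]:bx[1]].min(2)
    m[bx[2]:bx[3],bx[0]:bx[1]]=sub>125
    m=cv2.morphologyEx(m,cv2.MORPH_CLOSE,np.ones((5,5))); m=cv2.morphologyEx(m,cv2.MORPH_OPEN,np.ones((3,3)))>0; ms[n]=m; print(m.sum())
zn=lambda x,y,a:[place(box(110,34,0,40),x,y,a)]
for q in (["top"],["side"],["top","side"]):
    p,f=fitpose({k:ms[k] for k in q},zn,(.473,-.025,.02));print(q,np.round(p[:2]*1000,1),p[2]/d2,f)
o=[]
for n,i,bx in(("top",im,(250,310,190,250)),("side",im2,(275,345,195,245))):
    v=cv2.resize(i[bx[2]:bx[3],bx[0]:bx[1]],(390,330)); k=cv2.resize(ms[n][bx[2]:bx[3],bx[0]:bx[1]].astype(np.uint8),(390,330),interpolation=0)
    c,_=cv2.findContours(k,0,1);cv2.drawContours(v,c,-1,(0,255,255),1);o.append(v)
cv2.imwrite("pics/z18.png",np.hstack(o))
E
```

```text
top [89, 250]
129
side [104, 255]
756
['top'] [471.5 -25.2] 0.985876453041463 1.3103207174342604
['side'] [473.9 -24.9] 0.4156451538362822 0.038204170557111734
['top', 'side'] [473.3 -24.6] 0.7651438494778263 1.3588020565676744
```

View pics/z18.png

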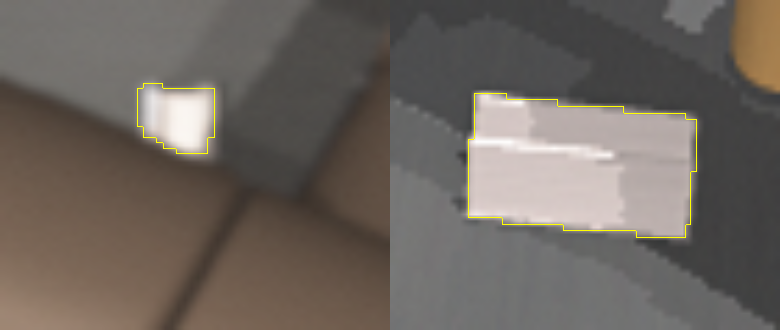

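drive_tool([
  [0.3,[-8,12,0],[0,0,4]],
  [0.3,[-25,38,0],[0,0,11]],
  [0.3,[-44,68,0],[0,0,18]],
  [0.3,[-63,98,0],[0,0,25]],
  [0.3,[-82,128,0],[0,0,32]],
  [0.3,[-101,158,-20],[0,0,39]],
  [0.3,[-118,184,-40],[0,0,46]],
  [0.3,[-129,201,-60],[0,0,52]],
], squeeze=60)

```text
time_s: 22.4
tcp_pos: [0.4762, -0.0307, 0.1651]
ee_rot: [0.707, -0.707, 0.015, -0.014]
ft_force: [0.2, -0.1, -0.1]
width: 0.702
```

drive_tool([
  [0.3,[-5,7,-20],[0,0,3.7]],
  [0.3,[-6,8,-40],[0,0,3.7]],
  [0.3,[-6,8,-60],[0,0,3.7]],
  [0.3,[-6,8,-70],[0,0,3.7]],
  [0.3,[-6,8,-70],[0,0,3.7]],
  [0.3,[-6,8,-70],[0,0,3.7]],
  [0.3,[-6,8,-70],[0,0,3.7]],
  [0.3,[-6,8,-70],[0,0,3.7]],
])

```text
time_s: 23.07
tcp_pos: [0.4732, -0.0249, 0.0965]
ee_rot: [-0.707, 0.707, 0.006, -0.005]
ft_force: [1.2, 0.3, 0.1]
width: 0.701
```

```bash
python3 -c "
from h import *;st()
for n,(x0,x1,y0,y1) in dict(side=(240,380,130,250)).items():
    im,d=env.snapshot(n); cv2.imwrite(f'pics/{n}19.png',cv2.resize(im[y0:y1,x0:x1],None,fx=5,fy=5))
"
```

```text
t 23.07 tcp [473.2 -24.9  96.5] jaw 90.94 tilt [ 0.002 -1.    -0.   ] q [ -6.7  24.8 121.2   0.   33.9 -97.6] F [1.2 0.3 0.1] w 0.701
```

View pics/side19.png

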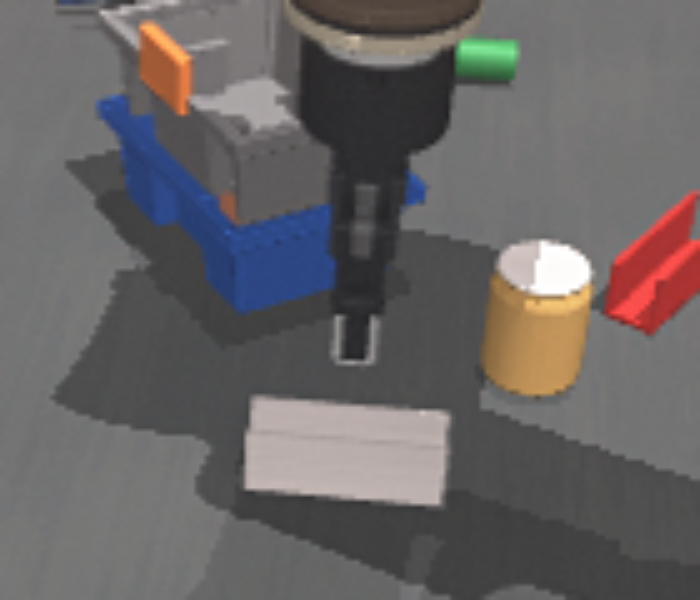

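Aligned over the zinc at (350,450). Descending to 31 mm, then gripping.

drive_tool([
  [0.3,[0,0,-20],[0,0,0]],
  [0.3,[0,0,-42],[0,0,0]],
  [0.3,[0,0,-58],[0,0,0]],
  [0.3,[0,0,-65],[0,0,0]],
  [0.3,[0,0,-65],[0,0,0]],
  [1,[0,0,-65],[0,0,0]],
  [1,[0,0,-65],[0,0,0]],
  [1,[0,0,-65],[0,0,0]],
])

```text
time_s: 23.78
tcp_pos: [0.4732, -0.0247, 0.0317]
ee_rot: [-0.707, 0.707, 0.006, -0.005]
ft_force: [-1.9, 1.3, 11.3]
width: 0.37
```

drive_tool([
  [1,[0,0,0],[0,0,0]],
  [1,[0,0,5],[0,0,0]],
  [1,[0,0,20],[0,0,0]],
  [1,[0,0,45],[0,0,0]],
  [1,[0,0,80],[0,0,0]],
  [1,[0,0,120],[0,0,0]],
  [1,[0,0,160],[0,0,0]],
  [1,[0,0,185],[0,0,0]],
])

```text
time_s: 24.45
tcp_pos: [0.4732, -0.0248, 0.2202]
ee_rot: [-0.707, 0.707, 0.007, -0.004]
ft_force: [2.7, -0.9, -1.3]
width: 0.364
```

```bash
python3 -c "
from h import *;st()
for n,(x0,x1,y0,y1) in dict(side=(220,400,80,260)).items():
    im,d=env.snapshot(n); cv2.imwrite(f'pics/{n}20.png',cv2.resize(im[y0:y1,x0:x1],None,fx=3,fy=3))
"
```

```text
t 24.45 tcp [473.2 -24.8 220.2] jaw 90.96 tilt [ 0.004 -1.    -0.001] q [ -6.7  13.8 114.5  -0.   51.5 -97.6] F [ 2.7 -0.9 -1.3] w 0.364
```

View pics/side20.png

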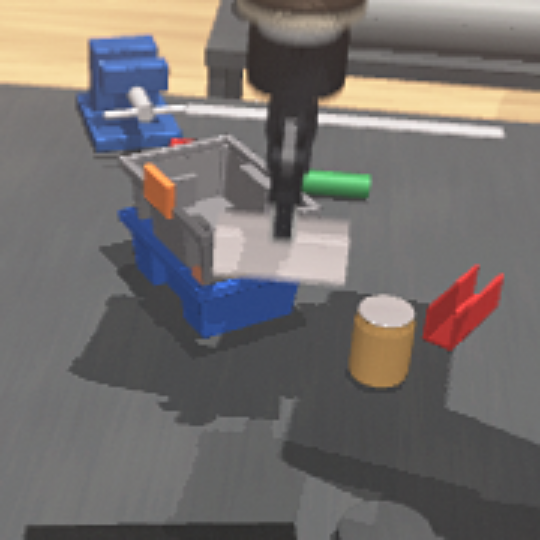

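drive_tool([
  [1,[3,-8,5],[0,0,-2]],
  [1,[10,-30,8],[0,0,-7]],
  [1,[21,-62,10],[0,0,-14]],
  [1,[33,-97,10],[0,0,-21]],
  [1,[45,-132,10],[0,0,-28]],
  [1,[57,-166,10],[0,0,-35]],
  [1,[68,-197,10],[0,0,-42]],
  [1,[76,-222,10],[0,0,-48]],
])

```text
time_s: 25.17
tcp_pos: [0.5484, -0.2496, 0.2247]
ee_rot: [-0.647, 0.647, -0.285, 0.285]
ft_force: [-0.2, 0.7, -1.2]
width: 0.36
```

drive_tool([
  [1,[5,-14,0],[0,0,-4.5]],
  [1,[8,-21,0],[0,0,-7]],
  [1,[8.3,-23.5,0],[0,0,-7.7]],
  [1,[8.3,-23.5,-10],[0,0,-7.7]],
  [1,[8.3,-23.5,-25],[0,0,-7.7]],
  [1,[8.3,-23.5,-30],[0,0,-7.7]],
  [1,[8.3,-23.5,-30],[0,0,-7.7]],
  [1,[8.3,-23.5,-30],[0,0,-7.7]],
])

```text
time_s: 25.83
tcp_pos: [0.5564, -0.2695, 0.1952]
ee_rot: [0.628, -0.628, 0.325, -0.324]
ft_force: [0.4, -0.9, -2.0]
width: 0.365
```

```bash
python3 -c "
from h import *;st()
for n,(x0,x1,y0,y1) in dict(side=(230,370,70,190)).items():
    im,d=env.snapshot(n); cv2.imwrite(f'pics/{n}21.png',cv2.resize(im[y0:y1,x0:x1],None,fx=5,fy=5))
"
```

```text
t 25.83 tcp [ 556.4 -269.5  195.2] jaw 35.31 tilt [-0.001 -1.    -0.001] q [-28.7  26.9  97.7   0.   55.5 -64. ] F [ 0.4 -0.9 -2. ] w 0.365
```

View pics/side21.png

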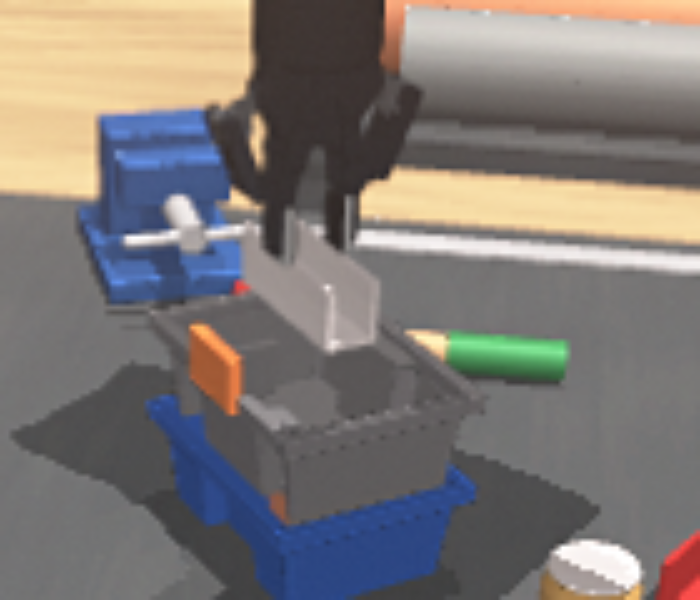

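drive_tool([
  [1,[0,0,-8],[0,0,0]],
  [1,[0,0,-22],[0,0,0]],
  [1,[0,0,-38],[0,0,0]],
  [1,[0,0,-54],[0,0,0]],
  [1,[0,0,-68],[0,0,0]],
  [1,[0,0,-80],[0,0,0]],
  [1,[0,0,-88],[0,0,0]],
  [1,[0,0,-91],[0,0,0]],
])

```text
time_s: 26.55
tcp_pos: [0.5564, -0.2699, 0.1033]
ee_rot: [0.628, -0.628, 0.326, -0.325]
ft_force: [0.1, 0.1, -1.5]
width: 0.364
```

```bash
python3 -c "
from h import *;st()
for n,(x0,x1,y0,y1) in dict(side=(230,370,90,210)).items():
    im,d=env.snapshot(n); cv2.imwrite(f'pics/{n}22.png',cv2.resize(im[y0:y1,x0:x1],None,fx=5,fy=5))
"
```

```text
t 26.55 tcp [ 556.4 -269.9  103.3] jaw 35.26 tilt [-0.001 -1.    -0.001] q [-28.7  33.2 101.9  -0.   45.  -63.9] F [ 0.1  0.1 -1.5] w 0.364
```

View pics/side22.png

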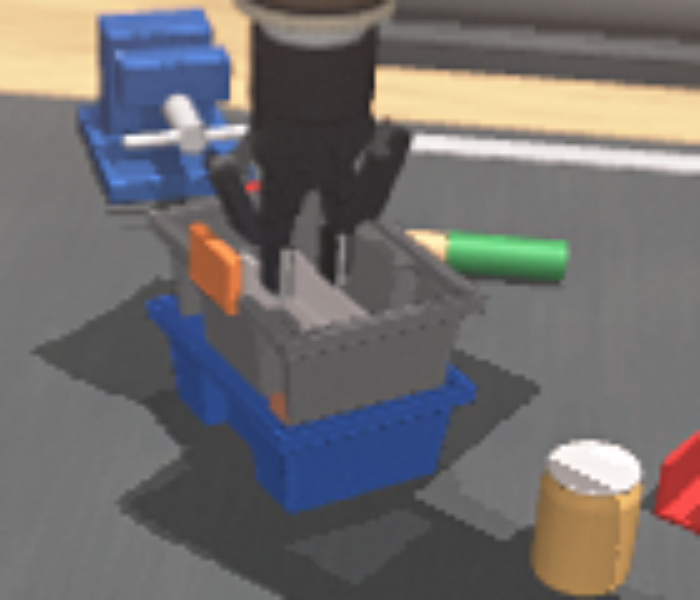

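drive_tool([
  [1,[0,0,-1.5],[0,0,0]],
  [1,[0,0,-3],[0,0,0]],
  [1,[0,0,-3.5],[0,0,0]],
  [0.54,[0,0,-3.5],[0,0,0]],
  [0.54,[0,0,-3.5],[0,0,0]],
  [0.54,[0,0,-3.5],[0,0,0]],
  [0.54,[0,0,0],[0,0,0]],
  [0.54,[0,0,12],[0,0,0]],
])

```text
time_s: 27.27
tcp_pos: [0.5559, -0.2697, 0.1157]
ee_rot: [0.628, -0.628, 0.326, -0.324]
ft_force: [-0.3, -0.5, 0.0]
width: 0.461
```

drive_tool([
  [0.54,[0,0,15],[0,0,0]],
  [0.54,[0,0,40],[0,0,0]],
  [0.54,[0,0,75],[0,0,0]],
  [0.54,[0,0,110],[0,0,0]],
  [0.54,[0,35,130],[0,0,0]],
  [0.54,[0,75,140],[0,0,0]],
  [0.54,[0,115,140],[0,0,0]],
  [0.54,[0,150,140],[0,0,0]],
])

```text
time_s: 27.93
tcp_pos: [0.5569, -0.1185, 0.2588]
ee_rot: [0.628, -0.628, 0.324, -0.326]
ft_force: [0.6, 0.1, -0.3]
width: 0.458
```

```bash
python3 -c "
from h import *;st()
for n,(x0,x1,y0,y1) in dict(side=(230,370,90,210)).items():
    im,d=env.snapshot(n); np.save('side23.npy',d);cv2.imwrite('pics/side23raw.png',im);cv2.imwrite(f'pics/{n}23.png',cv2.resize(im[y0:y1,x0:x1],None,fx=5,fy=5))
im,d=env.snapshot('top');cv2.imwrite('pics/top23.png',im)
"; python3 rim.py side23.npy
```

```text
t 27.93 tcp [ 556.9 -118.5  258.8] jaw 35.22 tilt [ 0.002 -1.     0.002] q [-15.1  19.1 100.2   0.   60.4 -50.3] F [ 0.6  0.1 -0.3] w 0.458
675 ((554.2462158203125, -271.6104736328125), (146.2001953125, 195.49546813964844), 35.56071472167969)
ynear 106 0.1337
yfar 137 0.134
xp 130 0.1332
xm 78 0.1339
```

View pics/side23.png

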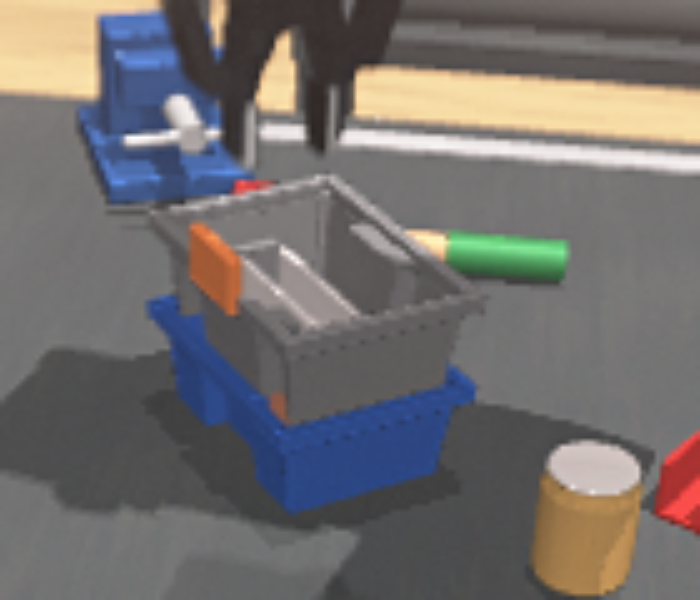

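View pics/top23.png

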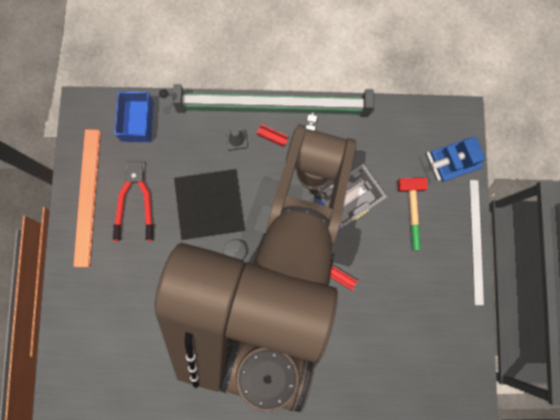

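```bash
python3 - <<'E'
from h import *
d=np.load('side23.npy'); m=np.zeros(d.shape,bool);m[138:158,276:302]=1
X,_=cloud('side',d,m); e=np.array([.816,.578]);s=(X[:,:2]-[.554,-.2725])@e;t=(X[:,:2]-[.554,-.2725])@[-.578,.816]
k=(abs(t)<.05)
for a in np.arange(-.03,.04,.006):
    q=k&(s>a)&(s<a+.006); print(round(a,3),q.sum(),np.percentile(X[q,2],[10,50,90]).round(3) if q.sum() else "")
env.finish_job()
E
```

```text
-0.03 0 
-0.024 0 
-0.018 1 [0.107 0.107 0.107]
-0.012 101 [0.085 0.099 0.108]
-0.006 3 [0.097 0.1   0.102]
-0.0 0 
0.006 0 
0.012 1 [0.106 0.106 0.106]
0.018 63 [0.094 0.105 0.109]
0.024 1 [0.107 0.107 0.107]
0.03 0 
0.036 0 
the job is handed in; nothing more can be done
```

The job is handed in at about 28 s of the 72 s allowed; `finish_job` gives no verdict, so what follows rests on my own checks.

I lifted the grey crate out by its orange tab, set it upright on the mat, and put the copper piece flat in the blue crate. I then turned the grey crate half round, lowered it onto the blue crate's lugs, and laid the zinc piece inside it.

- **Grey crate:** its rim measured 133–134 mm on all four sides (134 expected on the lugs), so it sits level. Its centre is within about 2 mm of the blue crate's and parallel to within about 0.5°. The orange tab is opposite the yellow one.
- **Zinc piece:** its top edges measured about 107–109 mm, which matches lying on the grey crate's floor (108 expected).
- **Copper piece:** it lay flat in the blue crate when I put it there; since stacking, only a corner of it shows in the groove.
- **Gripper and bystanders:** the gripper was clear of everything when I handed in. In the last pictures none of the bystanders in view looked moved; I did not measure them, and the arm hid the tin and weight from the top camera (the tin shows in the last side picture).

The top and side cameras differed by about 1–2 mm on the crate position and, early on, about 3° on the zinc's angle. A second side-camera measurement gave a zinc angle near the first top-camera one, and I used that. No check failed.

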